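Fetch the spare bogie from the parts case

TASK

The long grey box stacked across the lids of the parts case is in the way: lift it off and stack it squarely on its twin that stands on the bench, so that its hollow base drops over the twin's lid lugs. Then open only the compartment that holds the four-wheeled bogie, stand the bogie gently on the free part of the test track with all its wheels on the rails, and shut the lid again. Set the box and the bogie down, do not drop them, and leave the wrong lids shut and everything else on the bench where it stands.

Things in the scene. Friction and masses are not known exactly. Their poses are not given: they have to be found in the camera images.
- case: White parts case screwed to the bench, 140 (x) x 348 (y) x 52 mm high without lids. Origin: centre of its underside; +x points away from the robot, y along the row of four compartments, each 132 x 82 mm inside, centred at y = -129, -43, +43, +129 mm (numbers 1 to 4), walls and floor 4 mm thick. Each holds one loose part near x = -8 mm, seen through its own clear lid.
- case_hinge (a point): Middle of the line of the four lid hinges, at case x = +70, y = 0, z = 54 mm; the hinge axes run along the case's y. Lids 140 x 84 x 4 mm; top face at case z = 56 mm when shut.
- case_seat (a point): Point on top of the shut lids (case x = +34, y = 0, z = 56 mm) where box_top's underside centre rests at the start, its long axis along the row, over one lug on lid 2 and one on lid 3 (46 x 24 x 7 mm high, 68 mm to either side). The box overlaps all four lids.
- lid1 (a joint): Hinge of the lid of compartment 1 (case y = -129 mm), rad: 0 shut, grows as the front edge rises, stop at 1.75 (just past upright). Stiff friction hinge: the lid stays at any angle where it is left; about 1 to 2 N at the bar moves it.
- lid2 (a joint): Hinge of the lid of compartment 2 (case y = -43 mm), rad: 0 shut, grows as the front edge rises, stop at 1.75 (just past upright). Stiff friction hinge: the lid stays at any angle where it is left; about 1 to 2 N at the bar moves it.
- lid3 (a joint): Hinge of the lid of compartment 3 (case y = +43 mm), rad: 0 shut, grows as the front edge rises, stop at 1.75 (just past upright). Stiff friction hinge: the lid stays at any angle where it is left; about 1 to 2 N at the bar moves it.
- lid4 (a joint): Hinge of the lid of compartment 4 (case y = +129 mm), rad: 0 shut, grows as the front edge rises, stop at 1.75 (just past upright). Stiff friction hinge: the lid stays at any angle where it is left; about 1 to 2 N at the bar moves it.
- lid1_bar (a point): Middle of lid 1's round grip bar: 9 mm thick, 50 mm long, parallel to the hinge, on two 6 mm posts with 38 mm free between them. Its centre is 32 mm above the lid's top face; when shut it is 122 mm in front of the hinge axis and 34 mm above it. Axes as the lid's: x towards the hinge, z out of the lid's top.
- lid2_bar (a point): Middle of lid 2's round grip bar: 9 mm thick, 50 mm long, parallel to the hinge, on two 6 mm posts with 38 mm free between them. Its centre is 32 mm above the lid's top face; when shut it is 122 mm in front of the hinge axis and 34 mm above it. Axes as the lid's: x towards the hinge, z out of the lid's top.
- lid3_bar (a point): Middle of lid 3's round grip bar: 9 mm thick, 50 mm long, parallel to the hinge, on two 6 mm posts with 38 mm free between them. Its centre is 32 mm above the lid's top face; when shut it is 122 mm in front of the hinge axis and 34 mm above it. Axes as the lid's: x towards the hinge, z out of the lid's top.
- lid4_bar (a point): Middle of lid 4's round grip bar: 9 mm thick, 50 mm long, parallel to the hinge, on two 6 mm posts with 38 mm free between them. Its centre is 32 mm above the lid's top face; when shut it is 122 mm in front of the hinge axis and 34 mm above it. Axes as the lid's: x towards the hinge, z out of the lid's top.
- box_top: Long lidded stacking box, grey with a white lid band, 60 (x) x 200 (y) x 50 mm high plus two lid lugs 7 mm higher (at y = -68, +68 mm); 0.25 to 0.5 kg, clipped shut. Origin: centre of its underside. Its base is hollow, 8 mm deep, 52 x 166 mm inside, and fits over the lugs below with 3 mm play each way. Starts across the case's lids. May be stacked either way round.
- box_base: The twin of box_top, same size and shape, about 0.9 kg, standing loose on the bench. Origin: centre of its underside, long axis y.
- box_base_seat (a point): Centre of the top face of box_base's lid, 50 mm above its underside, axes as box_base. Two lugs stand on this face, 46 (x) x 24 (y) x 7 mm high, at y = -68 and +68 mm. Box_top is stacked when its underside centre is at this point.
- bogie: The wanted part: dark steel four-wheeled wagon bogie, 66 long (x, rolling direction) x 49 wide (y) x 32 mm high, 0.11 to 0.18 kg. Its two flat upright side frames (64 mm long, z = 6 to 26 mm) can be gripped across y. Origin: centre of its underside, at the flange bottoms. Wheels do not turn. Stands on its wheels in any one of the compartments, its length roughly along the row. Same either way round.
- pony: Another part in a compartment: two-wheeled pony truck with one axle and a tongue, 64 x 49 x 26 mm. Not wanted.
- motor: Another part in a compartment: square motor with two brass flywheels, 62 x 30 x 26 mm. Not wanted.
- weight: Another part in a compartment: cast ballast weight, flat bar with two bosses, 64 x 44 x 20 mm. Not wanted.
- track: Test track screwed to the bench, 300 mm long (x, along the rails), bed 72 mm wide, 12 mm high; two rails 3 mm wide, inner faces 33 mm apart, tops at z = 22 mm. Origin: centre of its underside. The wagon stands on the +x half.
- track_free (a point): Middle of the free part of the track (track x = -75, y = 0, z = 19.5 mm), axes as the track. The bogie may stand some 35 mm either way along x. Railed, its origin is at this height and its x along the rails; its wheels (treads 14 to 21 mm off the centre line, conical flanges inside, 2.5 mm deeper) have 2.5 mm play sideways.
- wagon: Bystander: orange box wagon 156 mm long (x), 54 wide, 90 mm high, standing on the rails of the track's +x half. Origin: centre, level with its wheel flanges' bottom.
- cleaner: Bystander: upright white bottle of track cleaner, 44 mm diameter, 125 mm high. Origin: centre of its underside.
- jar: Bystander: paint jar, 54 mm diameter, 60 mm high. Origin: centre of its underside.
- driver: Bystander: screwdriver 170 mm long lying on the mat beyond the case.
There are look-alikes about, which are no part of the job. Leave any yellow look-alike of the box_top alone.

How it is judged (in metres and radians):
On the way, in this order (a step that is already met when the one before it is completed fails the run):
1. the lid of the bogie's compartment is opened wide (more than 1.2 rad) with the bogie still in it (((y of bogie in the frame of case between -0.172 and -0.086 m and x of bogie in the frame of case between -0.07 and 0.07 m and z of bogie in the frame of case below 0.04 m and value of joint lid1 above 1.2 rad) or (y of bogie in the frame of case between -0.086 and 0 m and x of bogie in the frame of case between -0.07 and 0.07 m and z of bogie in the frame of case below 0.04 m and value of joint lid2 above 1.2 rad) or (y of bogie in the frame of case between 0 and 0.086 m and x of bogie in the frame of case between -0.07 and 0.07 m and z of bogie in the frame of case below 0.04 m and value of joint lid3 above 1.2 rad) or (y of bogie in the frame of case between 0.086 and 0.172 m and x of bogie in the frame of case between -0.07 and 0.07 m and z of bogie in the frame of case below 0.04 m and value of joint lid4 above 1.2 rad))), for 0.1 s.
2. the bogie stands on the rails (x of bogie in the frame of track between -0.125 and 0.125 m and y of bogie in the frame of track between -0.0035 and 0.0035 m and z of bogie in the frame of track between 0.0175 and 0.0212 m and angle between bogie's own z axis and vertical below 0.06 rad and angle between the x axis of bogie and the x axis of track, either way round below 0.15 rad), for 0.2 s.
At the end, for the whole second after the job is handed in: Bogie on the rails: within 3.5 mm of the centre line, 1.7 mm of seated height, 0.06 rad of upright, 0.15 rad of the rails' line. Box_top on box_base, lugs inside its base: within 4.5 mm each way, 2.5 mm high, 0.08 rad. All lids under 0.06 rad. Bogie and boxes at rest (all of step 2 and x of box_top in the frame of box_base between -0.0045 and 0.0045 m and y of box_top in the frame of box_base between -0.0045 and 0.0045 m and z of box_top in the frame of box_base between 0.047 and 0.0525 m and angle between the y axis of box_top and the y axis of box_base, either way round below 0.08 rad and value of joint each of lid1, lid2, lid3, lid4 below 0.06 rad and linear speed of each of bogie, box_top, box_base below 0.02 m/s); the robot touches nothing.
It fails at once if a lid over one of the unwanted parts is opened (more than 0.15 rad) ((y of pony in the frame of case between -0.172 and -0.086 m and x of pony in the frame of case between -0.07 and 0.07 m and z of pony in the frame of case below 0.04 m and value of joint lid1 above 0.15 rad) or (y of pony in the frame of case between -0.086 and 0 m and x of pony in the frame of case between -0.07 and 0.07 m and z of pony in the frame of case below 0.04 m and value of joint lid2 above 0.15 rad) or (y of pony in the frame of case between 0 and 0.086 m and x of pony in the frame of case between -0.07 and 0.07 m and z of pony in the frame of case below 0.04 m and value of joint lid3 above 0.15 rad) or (y of pony in the frame of case between 0.086 and 0.172 m and x of pony in the frame of case between -0.07 and 0.07 m and z of pony in the frame of case below 0.04 m and value of joint lid4 above 0.15 rad) or (y of motor in the frame of case between -0.172 and -0.086 m and x of motor in the frame of case between -0.07 and 0.07 m and z of motor in the frame of case below 0.04 m and value of joint lid1 above 0.15 rad) or (y of motor in the frame of case between -0.086 and 0 m and x of motor in the frame of case between -0.07 and 0.07 m and z of motor in the frame of case below 0.04 m and value of joint lid2 above 0.15 rad) or (y of motor in the frame of case between 0 and 0.086 m and x of motor in the frame of case between -0.07 and 0.07 m and z of motor in the frame of case below 0.04 m and value of joint lid3 above 0.15 rad) or (y of motor in the frame of case between 0.086 and 0.172 m and x of motor in the frame of case between -0.07 and 0.07 m and z of motor in the frame of case below 0.04 m and value of joint lid4 above 0.15 rad) or (y of weight in the frame of case between -0.172 and -0.086 m and x of weight in the frame of case between -0.07 and 0.07 m and z of weight in the frame of case below 0.04 m and value of joint lid1 above 0.15 rad) or (y of weight in the frame of case between -0.086 and 0 m and x of weight in the frame of case between -0.07 and 0.07 m and z of weight in the frame of case below 0.04 m and value of joint lid2 above 0.15 rad) or (y of weight in the frame of case between 0 and 0.086 m and x of weight in the frame of case between -0.07 and 0.07 m and z of weight in the frame of case below 0.04 m and value of joint lid3 above 0.15 rad) or (y of weight in the frame of case between 0.086 and 0.172 m and x of weight in the frame of case between -0.07 and 0.07 m and z of weight in the frame of case below 0.04 m and value of joint lid4 above 0.15 rad)).
It fails at once if the wagon, cleaner bottle, jar, screwdriver or standing box is shoved more than 30 mm or the bottle, jar or wagon tipped over (distance of any of wagon, cleaner, jar, driver, box_base from where it was at the start of the episode above 0.03 m or angle between any of cleaner, jar, wagon's own z axis and vertical above 0.5 rad).
It fails at once if the bogie is dropped on the track (faster than 0.4 m/s in the last 10 mm above the rails) (x of bogie in the frame of track between -0.15 and 0.15 m and y of bogie in the frame of track between -0.03 and 0.03 m and z of bogie in the frame of track between 0.015 and 0.03 m and linear speed of bogie above 0.4 m/s).
It fails at once if the box is dropped on its twin (faster than 0.4 m/s in the last 10 mm above its lugs) (x of box_top in the frame of box_base between -0.04 and 0.04 m and y of box_top in the frame of box_base between -0.1 and 0.1 m and z of box_top in the frame of box_base between 0.045 and 0.067 m and linear speed of box_top above 0.4 m/s).
It also fails if it takes over 72 s, if anything falls off the work surface, if the arm or the gripper's body presses on something with over 40 N, if the wrist force passes 120 N, or if a joint passes its speed limit or range.

ROBOT

A 7-joint arm with a two-finger parallel gripper is mounted at the origin on the work surface. World frame = base frame: x ahead of the robot, y to its left, z up, the work surface at z = 0. Lengths are in mm, angles in rad, forces in N, time in s.
With the tool pointing down it reaches from about 400 to 925 mm from the base axis. Payload 5.6 kg.
Tool frame: the origin (TCP) lies between the finger pads; the fingertips stand ahead of it and the grasp point (between the pads) is the TCP (arm.tip_extent is the z of the fingertips in the tool frame, in mm); z points along the fingers, y is the line along which they close (so a half turn about z gives the same grasp; the last joint's range is limited). The gripper opens to 85 mm and grips with 20 to 120 N. Pads are 22 mm wide; open, the fingers measure 114 mm over their backs; the gripper's body (76 mm by 85 mm) begins 54 mm behind the grasp point. The pads swing forward as they close: fully open they stand 13 mm farther back than shut.
Start: joints at [-1.222, 0.468, -0.012, 1.603, 0.006, 1.071, -0.056], TCP at [248.243, 600.735, 250.29] pointing down, gripper open.
Joint ranges: [-2.53, 2.53], [-0.31, 2.02], [-1.57, 1.55], [0.28, 2.44], [-1.29, 4.43], [0.15, 1.84], [-2.92, 2.92]. Speed limits (rad/s): [2.57, 2.57, 3.14, 3.14, 3.14, 3.14, 3.14].

INTERFACE

Orientations are given as a 3x3 rotation matrix whose columns are the frame's x, y, z axes.
In Python, from cell import telemetry, imaging, close_job, arm gives the robot as it stands.
- The arm moves only by the shell command python3 -m crank 'ROWS' [FORCE]. ROWS is JSON, a list of rows, each an object of numbers: "x", "y", "z": the shift along the tool's x, y, z in mm; "wx", "wy", "wz": the turn, a rotation vector about the tool's x, y, z in degrees; "fingers": the gripper command: -1 is shut, 1 is fully open, values between are in proportion. A call has 1 to 10 rows; each row is the pose to reach, as a shift and turn from the pose commanded when the call began, along the tool's axes at that moment; what a row does not reach only later rows make up. A row lasts 1/10 s, in which the tool goes at most 50 mm and 8.59 degrees, less where a joint would pass 70% of its speed; a pose out of reach is approached as far as the arm can. A call with a gripper value outside its range is refused whole. The fingers move at their own pace and stop on an object; FORCE is the grip in N (left out, the last holds). Time passes only in rows, so rows that repeat a pose let the fingers close. It gives the time, the measured TCP pose, the force, the opening and the grip force at its end, in the units of the state.
- telemetry.state(): the state, without advancing time (a new reading comes with each control period).
- imaging.snapshot(name): name is "scene" or "top" or "wrist"; returns the picture (480x640x3 uint8, blue, green, red); there is no depth.
- imaging.calibration(name): a dict with "fx", "fy", "cx", "cy" (pixels), "k1" (the pictures are not rectified: a ray, as slopes to the right and down, at radius r is drawn at 1 + k1 r^2 times it, then the intrinsics apply), "world_to_cam" (4x4, takes a point from world to camera coordinates). Camera axes: x right, y down, z forward; pixel columns grow to the right and rows downward; lengths in mm; the calibration is good to about 2 mm. A picture is of the moment at which its call begins: read the wrist's pose just before it. calibration takes no time and is no camera call; for the wrist camera it gives the pose at the moment of the call.
- close_job(): hands the job in; it is judged then, once.
The state is a dict: "time_s": time; "joints": joint angles; "dq": joint speeds; "joint_torque": joint torques, N m; "tcp_pos": TCP position; "tool_rot": TCP orientation; "contact_force": force on the tool from outside, world axes, zero at the start; "moment": the same for the moment, N m; "width": opening from 0.0 (shut) to 1.0 (fully open); "finger_force": force on a finger pad.
Only numpy, scipy, OpenCV 4.12 (cv2) and the standard library are available. Lean on these libraries where they do the work, as an engineer would, in place of code of your own. Each camera call takes 0.05 s, during which the arm holds its last target. There are 200 camera calls.

## Working session

There is one attempt and no reset: what is moved stays moved. The work goes in short steps, Python scripts to look and compute and a shell command to move; the robot and the scene stay as the last step left them, time stands still between calls to the robot, and variables do not carry over. Pictures are saved under pics/ and viewed, at most 10 in all, crops included, and the job is handed in when it is done.

```bash
ls; mkdir -p pics
python3 - <<'E'
from cell import telemetry, imaging, arm
import cv2,numpy as np
s=telemetry.state();print(s)
print(arm.tip_extent)
for n in("scene","top"):
    cv2.imwrite(f"pics/{n}0.png",imaging.snapshot(n))
    c=imaging.calibration(n);print(n,{k:(np.round(v,3).tolist()) for k,v in c.items()})
E
```

```text
pics
{'time_s': 0.0, 'joints': array([-1.22202671,  0.46837562, -0.01160336,  1.60366934,  0.00599926,
        1.07137622, -0.05628631]), 'dq': array([-5.75701629e-04, -2.30904538e-04,  5.90223705e-05, -1.96437081e-03,
        6.66426714e-04,  1.67841944e-03, -3.51194504e-05]), 'joint_torque': array([ 2.54041461e-04, -5.32384765e+01,  2.12001713e-02, -2.51308233e+01,
        1.13001736e-02,  7.58384384e-03, -1.83208687e-05]), 'tcp_pos': array([248.04097276, 600.22756278, 249.32037346]), 'tool_rot': array([[-9.24215802e-01,  3.81870170e-01, -5.68734176e-04],
       [ 3.81870574e-01,  9.24214245e-01, -1.70151842e-03],
       [-1.24126902e-04, -1.78975306e-03, -9.99998391e-01]]), 'contact_force': array([-0.48401857, -0.65215458, -0.59344713]), 'moment': array([-0.02847194, -0.04300046,  0.03022513]), 'finger_force': 0.0, 'width': 0.9959896016402587}
19.0
scene {'fx': 534.861, 'fy': 534.861, 'cx': 311.663, 'cy': 231.749, 'k1': -0.047, 'world_to_cam': [[-0.132, 0.991, -0.01, 122.383], [0.825, 0.104, -0.556, -337.599], [-0.55, -0.082, -0.831, 1611.942], [0.0, 0.0, 0.0, 1.0]]}
top {'fx': 437.273, 'fy': 437.273, 'cx': 320.828, 'cy': 236.944, 'k1': -0.063, 'world_to_cam': [[0.011, -1.0, -0.001, -80.988], [-0.992, -0.011, -0.122, 469.501], [0.122, 0.002, -0.993, 1136.204], [0.0, 0.0, 0.0, 1.0]]}
```

View pics/top0.png

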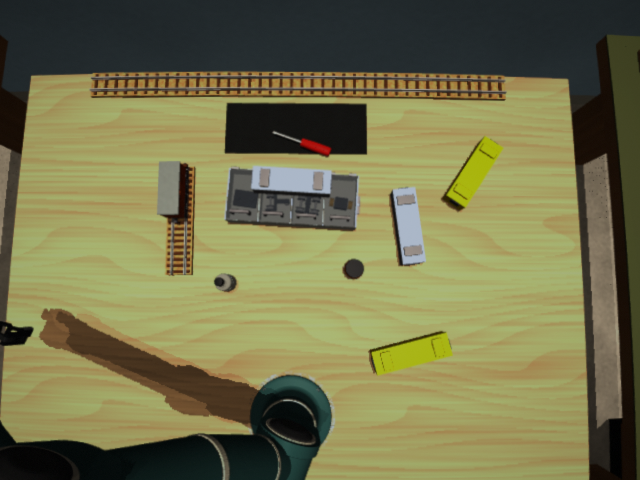

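View pics/scene0.png

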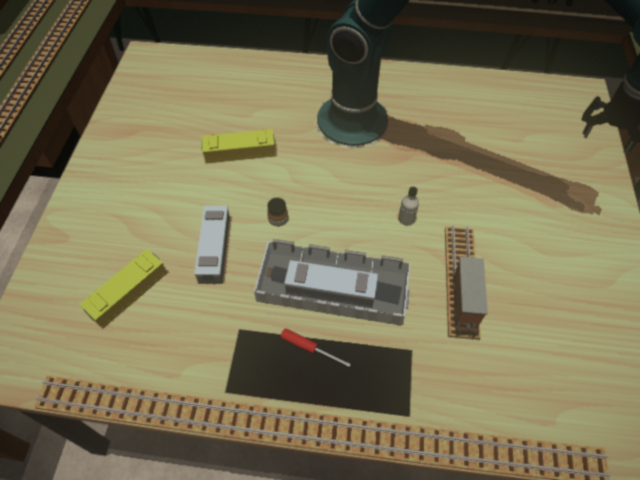

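The top view shows box_top (grey-white) on the case at (291,180) and its twin at (408,226). The yellow look-alikes are at (473,172) and (411,353), the track at (180,220), and the wagon at (170,190). The scene view agrees: box_top (331,281), twin (212,243). Next I'll write the helpers and get coarse positions.

```bash
cat > h.py <<'E'
import numpy as np, cv2
from scipy.spatial.transform import Rotation as R
from cell import telemetry, imaging, arm
def snap(n,save=None):
    c=imaging.calibration(n); im=imaging.snapshot(n)
    if save: cv2.imwrite(f"pics/{save}.png",im)
    return im,c
def ray(c,uv):
    K=np.array([[c['fx'],0,c['cx']],[0,c['fy'],c['cy']],[0,0,1.]])
    p=cv2.undistortPoints(np.array(uv,float).reshape(-1,1,2),K,np.array([c['k1'],0,0,0.])).reshape(-1,2)
    W=np.array(c['world_to_cam']);d=np.c_[p,np.ones(len(p))]@W[:3,:3]
    return -W[:3,:3].T@W[:3,3], d
def on(c,uv,z):
    o,d=ray(c,uv); return o+d*((z-o[2])/d[:,2])[:,None]
def pix(c,P):
    P=np.array(P,float).reshape(-1,3);W=np.array(c['world_to_cam'])
    q=P@W[:3,:3].T+W[:3,3];q=q[:,:2]/q[:,2:];q*=1+c['k1']*(q**2).sum(1)[:,None]
    return q*[c['fx'],c['fy']]+[c['cx'],c['cy']]
def go(p,yaw,pitch=0):
    """shift/turn in tool axes to TCP p; tool y (closing line) at yaw deg in world, half turn free, tool down"""
    s=telemetry.state();T=np.array(s['tool_rot'])
    best=None
    for k in(0,180):
        a=np.radians(yaw+k);y=np.array([np.cos(a),np.sin(a),0]);z=np.array([0,0,-1.])
        G=np.c_[np.cross(y,z),y,z]@R.from_euler('y',pitch,degrees=True).as_matrix()
        w=R.from_matrix(T.T@G).as_rotvec(degrees=True)
        if best is None or np.linalg.norm(w)<np.linalg.norm(best):best=w
    d=T.T@(np.array(p)-s['tcp_pos'])
    print("t %.2f tcp"%s['time_s'],s['tcp_pos'].round(1),"shift",d.round(1),"turn",best.round(2),"w %.2f f"%s['width'],s['contact_force'].round(1),"j7 %.2f"%s['joints'][6])
def rect(im,lo,hi,z,c,amin=300):
    m=cv2.inRange(cv2.cvtColor(im,cv2.COLOR_BGR2HSV),lo,hi)
    m=cv2.morphologyEx(m,cv2.MORPH_OPEN,np.ones((3,3)))
    for k in cv2.findContours(m,cv2.RETR_EXTERNAL,cv2.CHAIN_APPROX_NONE)[0]:
        if cv2.contourArea(k)<amin: continue
        b=cv2.boxPoints(cv2.minAreaRect(k));w=on(c,b,z);e=[w[1]-w[0],w[2]-w[1]]
        l=max(e,key=np.linalg.norm)
        print("px",b.mean(0).round(1),"world",w.mean(0).round(1),"sizes",[round(float(np.linalg.norm(q)),1) for q in e],"long axis deg",round(float(np.degrees(np.arctan2(l[1],l[0]))),2))
E
python3 - <<'E'
from h import *
c=imaging.calibration('top')
print("twin corners",on(c,[(393,189),(414,187),(424,262),(401,265)],50).round(0).tolist())
print("box_top",on(c,[(253,167),(330,169),(331,194),(252,190)],106).round(0).tolist())
print("case front",on(c,[(228,222),(356,229)],56).round(0).tolist())
print("track",on(c,[(167,275),(191,275)],12).round(0).tolist(),"wagon top",on(c,[(161,163),(180,163),(178,216),(159,215)],112).round(0).tolist(), "bottle",on(c,[(225,283)],100).round(0),"jar",on(c,[(354,269)],55).round(0))
w=imaging.calibration('wrist');W=np.array(w['world_to_cam']);s=telemetry.state();T=s['tool_rot']
o=-W[:3,:3].T@W[:3,3];print("cam in tool",T.T@(o-s['tcp_pos']),(T.T@W[:3,:3].T).round(3).tolist(),w['fx'],w['k1'])
go([560,0,300],90)
E
```

```text
twin corners [[598.0, -266.0, 50.0], [605.0, -322.0, 50.0], [405.0, -345.0, 50.0], [397.0, -285.0, 50.0]]
box_top [[638.0, 99.0, 106.0], [635.0, -97.0, 106.0], [570.0, -100.0, 106.0], [578.0, 99.0, 106.0]]
case front [[504.0, 168.0, 56.0], [489.0, -167.0, 56.0]]
track [[364.0, 338.0, 12.0], [365.0, 273.0, 12.0]] wagon top [[646.0, 334.0, 112.0], [646.0, 285.0, 112.0], [509.0, 283.0, 112.0], [511.0, 331.0, 112.0]] bottle [[344. 160. 100.]] jar [[ 385. -162.   55.]]
cam in tool [  80.36104366   -0.69609471 -123.61757101] [[0.001, -0.95, -0.311], [1.0, 0.001, 0.0], [0.0, -0.311, 0.95]] 360.3106462427554 -0.07276012307898938
t 0.10 tcp [248.1 600.3 249.4] shift [-517.5 -435.7  -49.8] turn [-9.000e-02 -1.000e-02 -2.245e+01] w 1.00 f [-0.2 -0.7 -0.5] j7 -0.06
```

```bash
python3 -m crank '[{"x":-499,"y":-443,"z":-100,"wz":-22.5},{"x":-499,"y":-443,"z":-100,"wz":-22.5},{"x":-499,"y":-443,"z":-100,"wz":-22.5},{"x":-499,"y":-443,"z":-100,"wz":-22.5},{"x":-499,"y":-443,"z":-100,"wz":-22.5},{"x":-499,"y":-443,"z":-100,"wz":-22.5},{"x":-499,"y":-443,"z":-100,"wz":-22.5},{"x":-499,"y":-443,"z":-100,"wz":-22.5},{"x":-499,"y":-443,"z":-100,"wz":-22.5},{"x":-499,"y":-443,"z":-100,"wz":-22.5}]'; python3 -c "
from h import *
go([540,0,350],90)"
```

```text
t 0.10 tcp [248.1 600.3 249.4] shift [-499.  -443.4  -99.8] turn [-9.000e-02 -1.000e-02 -2.245e+01] w 1.00 f [-0.2 -0.7 -0.5] j7 -0.06$[0]: bad value
```

```bash
python3 -m crank '[{"x":-50,"y":-44,"z":-10,"wx":0,"wy":0,"wz":-3,"fingers":1},{"x":-100,"y":-88,"z":-20,"wx":0,"wy":0,"wz":-6,"fingers":1}]'
```

```text
time_s: 0.3
tcp_pos: [291.1, 511.3, 263.9]
tool_rot: [[-0.961, 0.278, -0.001], [0.278, 0.961, -0.002], [0.0, -0.002, -1.0]]
contact_force: [0.8, -0.6, 0.9]
width: 1.001
finger_force: 0.0
```

```bash
python3 -c "
from h import *
go([540,0,350],90)"
```

```text
t 0.30 tcp [291.1 511.3 263.9] shift [-381.2 -422.2  -85.4] turn [ -0.12  -0.04 -16.14] w 1.00 f [ 0.8 -0.6  0.9] j7 0.17
```

```bash
python3 -m crank '[{"x":-38,"y":-42,"z":-9,"wx":0,"wy":0,"wz":-2,"fingers":1},{"x":-76,"y":-84,"z":-17,"wx":0,"wy":0,"wz":-4,"fingers":1},{"x":-381,"y":-422,"z":-85,"wx":0,"wy":0,"wz":-16,"fingers":1},{"x":-381,"y":-422,"z":-85,"wx":0,"wy":0,"wz":-16,"fingers":1},{"x":-381,"y":-422,"z":-85,"wx":0,"wy":0,"wz":-16,"fingers":1},{"x":-381,"y":-422,"z":-85,"wx":0,"wy":0,"wz":-16,"fingers":1},{"x":-381,"y":-422,"z":-85,"wx":0,"wy":0,"wz":-16,"fingers":1},{"x":-381,"y":-422,"z":-85,"wx":0,"wy":0,"wz":-16,"fingers":1},{"x":-381,"y":-422,"z":-85,"wx":0,"wy":0,"wz":-16,"fingers":1},{"x":-381,"y":-422,"z":-85,"wx":0,"wy":0,"wz":-16,"fingers":1}]'; python3 -c "
from h import *
go([540,0,350],90)"
```

```text
time_s: 1.3
tcp_pos: [504.8, 66.8, 338.9]
tool_rot: [[-1.0, 0.008, -0.0], [0.008, 1.0, 0.0], [0.0, 0.0, -1.0]]
contact_force: [0.8, 0.4, -0.1]
width: 0.998
finger_force: 0.0
t 1.30 tcp [504.8  66.8 338.9] shift [-35.7 -66.5 -11.1] turn [ 0.01 -0.   -0.45] w 1.00 f [ 0.8  0.4 -0.1] j7 1.41
```

```bash
python3 -m crank '[{"x":-18,"y":-33,"z":-6,"wx":0,"wy":0,"wz":-0.4,"fingers":1},{"x":-36,"y":-66,"z":-11,"wx":0,"wy":0,"wz":-0.4,"fingers":1},{"x":-36,"y":-66,"z":-11,"wx":0,"wy":0,"wz":-0.4,"fingers":1}]'; python3 -c "
from h import *
im,c=snap('wrist','w1')
hsv=cv2.cvtColor(im,cv2.COLOR_BGR2HSV)
rect(im,(0,0,120),(179,70,255),50,c);rect(im,(0,0,120),(179,70,255),106,c)
"
```

```text
time_s: 1.6
tcp_pos: [541.5, -3.4, 350.1]
tool_rot: [[-1.0, 0.01, 0.002], [0.01, 1.0, -0.003], [-0.002, -0.003, -1.0]]
contact_force: [-0.1, -0.2, 0.1]
width: 0.998
finger_force: 0.0
px [324.  254.2] world [623.9  -1.7  50. ] sizes [91.7, 305.1] long axis deg 84.94
px [608.  235.2] world [604.6 367.9  50. ] sizes [169.7, 63.1] long axis deg -178.58
px [447.9 220.1] world [582.3 149.8  50. ] sizes [146.0, 56.8] long axis deg 175.87
px [434.7 179. ] world [528.3 129.1  50. ] sizes [38.9, 68.7] long axis deg 83.16
px [329.7 189.5] world [540.8   4.6  50. ] sizes [74.8, 172.5] long axis deg 86.63
px [229.5 185.5] world [ 534.8 -115.    50. ] sizes [71.5, 75.5] long axis deg -3.41
px [189.6 212.1] world [ 569.5 -167.1   50. ] sizes [22.5, 147.8] long axis deg 4.22
px [ 70.8 159.9] world [ 504.5 -308.9   50. ] sizes [61.9, 203.8] long axis deg 7.24
px [497.5  13. ] world [348.5 185.   50. ] sizes [43.0, 26.2] long axis deg 92.39
px [324.  254.2] world [602.3  -1.8 106. ] sizes [79.6, 264.7] long axis deg 84.94
px [608.  235.2] world [585.6 318.9 106. ] sizes [147.3, 54.7] long axis deg -178.58
px [447.9 220.1] world [566.2 129.7 106. ] sizes [126.7, 49.3] long axis deg 175.87
px [434.7 179. ] world [519.4 111.7 106. ] sizes [33.8, 59.6] long axis deg 83.16
px [329.7 189.5] world [530.2   3.7 106. ] sizes [64.9, 149.7] long axis deg 86.63
px [229.5 185.5] world [ 525.  -100.2  106. ] sizes [62.1, 65.5] long axis deg -3.41
px [189.6 212.1] world [ 555.1 -145.4  106. ] sizes [19.5, 128.3] long axis deg 4.22
px [ 70.8 159.9] world [ 498.7 -268.5  106. ] sizes [53.7, 176.9] long axis deg 7.24
px [497.5  13. ] world [363.4 160.2 106. ] sizes [37.3, 22.7] long axis deg 92.39
```

View pics/w1.png

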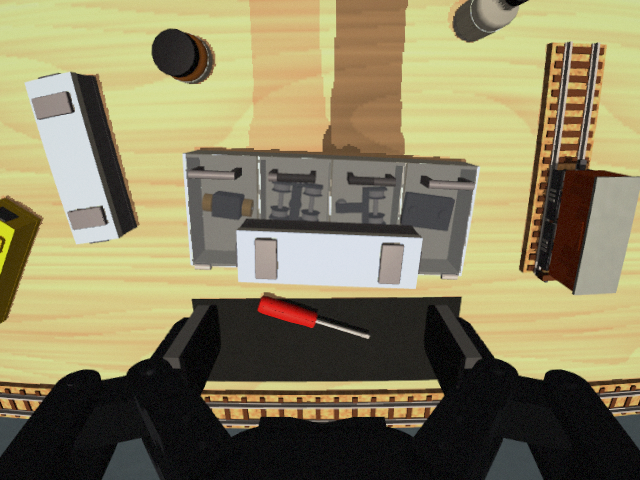

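The wrist view shows motor (230,205) in compartment 1, the four-wheeled bogie (297,200) in 2, the two-wheeled pony (365,200) in 3 and the weight (428,208) in 4. Box_top is at (328,259), the twin at (80,158). Look-alikes for the bogie are the pony, motor and weight; for box_top, the twin and the yellow boxes. I'll check the bogie in a close crop. I'll then look at the twin and box_top from the same relative tool pose so camera bias cancels.

Run:
```python
import re
s=open('h.py').read().replace("def go(p,yaw,pitch=0):","def go(p,yaw,pitch=0,ks=(0,)):").replace("for k in(0,180):","for k in ks:")
open('h.py','w').write(s)
from h import *
im=cv2.imread('pics/w1.png');cv2.imwrite('pics/crop1.png',cv2.resize(im[145:295,180:485],None,fx=2.5,fy=2.5,interpolation=cv2.INTER_CUBIC))
c=imaging.calibration('wrist')
rect(im,(0,0,170),(179,60,255),50,c,1000);rect(im,(0,0,170),(179,60,255),106,c,1000)
go([505,-309,250],-82.8)
```

```text
px [328.  259.6] world [628.5   6.4  50. ] sizes [70.5, 230.5] long axis deg 87.22
px [ 70.8 159.9] world [ 503.7 -304.7   50. ] sizes [60.9, 202.7] long axis deg 7.43
px [328.  259.6] world [606.2   5.6 106. ] sizes [61.2, 200.0] long axis deg 87.22
px [ 70.8 159.9] world [ 498.  -264.4  106. ] sizes [52.8, 175.9] long axis deg 7.43
t 1.65 tcp [ 5.405e+02 -3.000e-01  3.495e+02] shift [  33.6 -308.8   99.8] turn [-1.0000e-02  8.0000e-02  1.7245e+02] w 1.00 f [-0.1 -0.1 -0.1] j7 1.57
```

View pics/crop1.png

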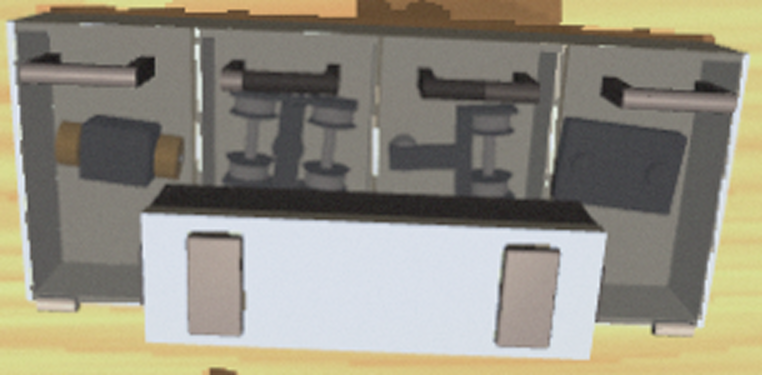

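The crop confirms the bogie, two axles and four wheels, at crop (290,150) in compartment 2. The pony in 3 has a single axle. Next I'll hover over the twin.

```bash
python3 -m crank '[{"x":3,"y":-30,"z":10,"wx":0,"wy":0,"wz":8,"fingers":1},{"x":6,"y":-60,"z":20,"wx":0,"wy":0,"wz":16,"fingers":1},{"x":9,"y":-90,"z":30,"wx":0,"wy":0,"wz":24,"fingers":1},{"x":12,"y":-120,"z":40,"wx":0,"wy":0,"wz":32,"fingers":1},{"x":15,"y":-150,"z":50,"wx":0,"wy":0,"wz":40,"fingers":1},{"x":18,"y":-180,"z":60,"wx":0,"wy":0,"wz":48,"fingers":1},{"x":21,"y":-210,"z":70,"wx":0,"wy":0,"wz":56,"fingers":1},{"x":24,"y":-240,"z":80,"wx":0,"wy":0,"wz":64,"fingers":1},{"x":27,"y":-270,"z":90,"wx":0,"wy":0,"wz":72,"fingers":1},{"x":33,"y":-304,"z":100,"wx":0,"wy":0,"wz":80,"fingers":1}]'; python3 -c "
from h import *
go([504,-305,250],-82.6)"
```

```text
time_s: 2.65
tcp_pos: [507.4, -300.2, 248.7]
tool_rot: [[-0.17, 0.985, -0.0], [0.985, 0.17, 0.002], [0.002, 0.0, -1.0]]
contact_force: [-0.1, 0.5, -0.9]
width: 1.002
finger_force: 0.0
t 2.65 tcp [ 507.4 -300.2  248.7] shift [-4.2 -4.1 -1.3] turn [-7.000e-02 -9.000e-02  9.241e+01] w 1.00 f [-0.1  0.5 -0.9] j7 0.92
```

```bash
python3 -m crank '[{"x":-4,"y":-4,"z":-1,"wx":0,"wy":0,"wz":8.5,"fingers":1},{"x":-4,"y":-4,"z":-1,"wx":0,"wy":0,"wz":17,"fingers":1},{"x":-4,"y":-4,"z":-1,"wx":0,"wy":0,"wz":25.5,"fingers":1},{"x":-4,"y":-4,"z":-1,"wx":0,"wy":0,"wz":34,"fingers":1},{"x":-4,"y":-4,"z":-1,"wx":0,"wy":0,"wz":42.5,"fingers":1},{"x":-4,"y":-4,"z":-1,"wx":0,"wy":0,"wz":51,"fingers":1},{"x":-4,"y":-4,"z":-1,"wx":0,"wy":0,"wz":59.5,"fingers":1},{"x":-4,"y":-4,"z":-1,"wx":0,"wy":0,"wz":68,"fingers":1},{"x":-4,"y":-4,"z":-1,"wx":0,"wy":0,"wz":76.5,"fingers":1},{"x":-4,"y":-4,"z":-1,"wx":0,"wy":0,"wz":85,"fingers":1}]';python3 -m crank '[{"x":0,"y":0,"z":0,"wx":0,"wy":0,"wz":7.4,"fingers":1},{"x":0,"y":0,"z":0,"wx":0,"wy":0,"wz":7.4,"fingers":1},{"x":0,"y":0,"z":0,"wx":0,"wy":0,"wz":7.4,"fingers":1}]'; python3 -c "
from h import *
go([504,-305,250],-82.6)
im,c=snap('wrist','twin')
rect(im,(0,0,170),(179,60,255),50,c,1000)
rect(im,(0,0,140),(179,60,255),50,c,1000)
go([606,5.6,306],-2.8)"
```

```text
time_s: 3.65
tcp_pos: [503.9, -304.2, 250.0]
tool_rot: [[0.967, 0.254, -0.001], [0.254, -0.967, 0.002], [-0.0, -0.002, -1.0]]
contact_force: [0.1, -0.4, 0.5]
width: 1.001
finger_force: 0.0
time_s: 3.95
tcp_pos: [503.8, -304.9, 250.1]
tool_rot: [[0.991, 0.136, -0.001], [0.136, -0.991, 0.001], [-0.001, -0.001, -1.0]]
contact_force: [0.0, 0.3, 0.9]
width: 0.997
finger_force: 0.0
t 3.95 tcp [ 503.8 -304.9  250.1] shift [0.2 0.1 0.1] turn [-0.05  0.03  0.4 ] w 1.00 f [0.  0.3 0.9] j7 -0.47
px [323.7 272.5] world [ 440.8 -315.5   50. ] sizes [77.7, 56.8] long axis deg 4.18
px [324.5 153. ] world [ 553.6 -300.6   50. ] sizes [60.1, 97.6] long axis deg -170.49
px [27. 55.] world [607.4 -30.5  50. ] sizes [52.5, 75.8] long axis deg 178.55
px [323.7 272. ] world [ 441.2 -315.4   50. ] sizes [78.7, 56.8] long axis deg 4.18
px [324.5 153.5] world [ 553.1 -300.6   50. ] sizes [60.1, 98.5] long axis deg -170.49
px [26.5 54.5] world [607.8 -29.9  50. ] sizes [80.1, 53.6] long axis deg -4.43
t 4.00 tcp [ 503.7 -305.2  250.3] shift [ 143.3 -294.1  -55.5] turn [-5.000e-02 -3.000e-02 -7.943e+01] w 1.00 f [ 0.   0.3 -0.5] j7 -0.47
```

View pics/twin.png

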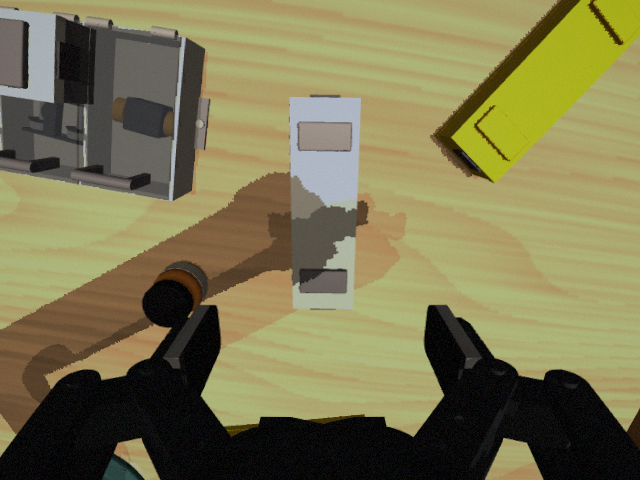

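The twin's lid is at about (325,203), corners (290,98), (361,98), (353,309) and (292,309), with the arm's shadow across its middle. I'll widen the mask and fit the rectangle in world coordinates.

```bash
cat >> h.py <<'E'
def wrect(im,lo,hi,z,c,roi,close=9):
    x0,y0,x1,y1=roi
    m=cv2.inRange(cv2.cvtColor(im,cv2.COLOR_BGR2HSV),lo,hi);n=np.zeros_like(m);n[y0:y1,x0:x1]=m[y0:y1,x0:x1]
    n=cv2.morphologyEx(n,cv2.MORPH_CLOSE,np.ones((close,close)));n=cv2.morphologyEx(n,cv2.MORPH_OPEN,np.ones((15,15)))
    k=max(cv2.findContours(n,cv2.RETR_EXTERNAL,cv2.CHAIN_APPROX_NONE)[0],key=cv2.contourArea)
    w=on(c,k.reshape(-1,2),z)[:,:2].astype(np.float32)
    (cx,cy),(a,b),t=cv2.minAreaRect(w)
    if a<b: a,b,t=b,a,t+90
    print("px bbox",cv2.boundingRect(k),"centre %.1f %.1f size %.1f %.1f long axis %.2f"%(cx,cy,a,b,(t+90)%180-90))
E
python3 -c "
from h import *
im=cv2.imread('pics/twin.png');c=imaging.calibration('wrist')
for v in(60,80,100): wrect(im,(0,0,v),(179,75,255),50,c,(270,85,385,320))
hsv=cv2.cvtColor(im,cv2.COLOR_BGR2HSV);print(hsv[225,300:350:10].tolist(),hsv[295,296],hsv[280,320])
print(hsv[315,310:340:8].tolist(),hsv[93,325].tolist(),hsv[250,360:375:4].tolist())
print(on(c,[(289.5,97.5),(361,98),(353.5,309.5),(292.5,309)],50).round(1).tolist())
"
```

```text
px bbox (289, 95, 72, 215) centre 502.8 -307.1 size 203.3 61.9 long axis 7.32
px bbox (289, 95, 72, 215) centre 502.8 -307.1 size 203.3 61.9 long axis 7.32
px bbox (289, 95, 72, 124) centre 550.0 -301.1 size 107.8 62.1 long axis 7.77
[[22, 44, 86], [24, 44, 87], [26, 50, 86], [21, 49, 89], [24, 41, 88]] [ 40  33 184] [ 10  28 109]
[[28, 87, 173], [27, 93, 175], [27, 94, 174], [27, 92, 175]] [22, 104, 174] [[19, 115, 175], [18, 115, 177], [18, 119, 175], [18, 114, 176]]
[[597.5, -264.9, 50.0], [605.3, -325.0, 50.0], [405.7, -351.2, 50.0], [397.9, -289.8, 50.0]]
```

```bash
python3 -m crank '[{"x":14,"y":-29,"z":-30,"wx":0,"wy":0,"wz":-8,"fingers":1},{"x":29,"y":-59,"z":-56,"wx":0,"wy":0,"wz":-16,"fingers":1},{"x":43,"y":-88,"z":-56,"wx":0,"wy":0,"wz":-24,"fingers":1},{"x":57,"y":-118,"z":-56,"wx":0,"wy":0,"wz":-32,"fingers":1},{"x":72,"y":-147,"z":-56,"wx":0,"wy":0,"wz":-40,"fingers":1},{"x":86,"y":-176,"z":-56,"wx":0,"wy":0,"wz":-48,"fingers":1},{"x":100,"y":-206,"z":-56,"wx":0,"wy":0,"wz":-56,"fingers":1},{"x":115,"y":-235,"z":-56,"wx":0,"wy":0,"wz":-64,"fingers":1},{"x":129,"y":-265,"z":-56,"wx":0,"wy":0,"wz":-72,"fingers":1},{"x":143,"y":-294,"z":-56,"wx":0,"wy":0,"wz":-79.5,"fingers":1}]';python3 -m crank '[{"x":0,"y":0,"z":0,"wx":0,"wy":0,"wz":0,"fingers":1},{"x":0,"y":0,"z":0,"wx":0,"wy":0,"wz":0,"fingers":1}]'; python3 -c "
from h import *
im,c=snap('wrist','boxt')
for v in(80,130,170): wrect(im,(0,0,v),(179,75,255),106,c,(200,20,460,330))
go([606,5.6,306],-2.8)"
```

```text
time_s: 5.0
tcp_pos: [606.8, 5.8, 306.9]
tool_rot: [[0.043, 0.999, 0.0], [0.999, -0.043, 0.001], [0.001, 0.0, -1.0]]
contact_force: [-1.0, 0.3, -0.6]
width: 1.0
finger_force: 0.0
time_s: 5.2
tcp_pos: [606.5, 4.8, 306.6]
tool_rot: [[0.049, 0.999, -0.0], [0.999, -0.049, 0.0], [0.0, -0.0, -1.0]]
contact_force: [0.1, -0.0, 0.5]
width: 0.999
finger_force: 0.0
px bbox (200, 21, 181, 309) centre 572.8 22.4 size 290.6 163.8 long axis 84.21
px bbox (200, 38, 181, 281) centre 573.2 25.4 size 260.0 162.9 long axis 83.84
px bbox (289, 92, 92, 219) centre 616.7 4.0 size 207.3 79.1 long axis 86.93
t 5.25 tcp [606.4   3.5 306.7] shift [ 2.1 -0.5  0.7] turn [ 0.    0.02 -0.17] w 1.00 f [ 0.1 -0.2  0.1] j7 0.15
```

View pics/boxt.png

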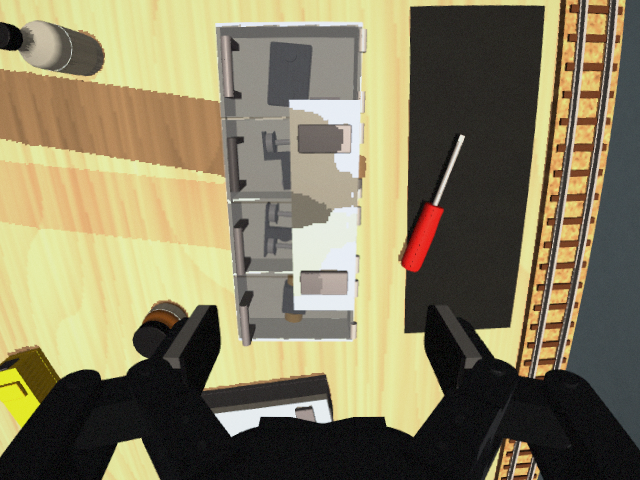

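Box_top's lid corners are at about (290,100), (361,100), (354,309) and (293,308), almost the same pixels as the twin's in its view. I'll refine with edge profiles along the long sides and express both centres in the tool frame.

Run:
```python
from h import *
im=cv2.imread('pics/boxt.png');g=cv2.GaussianBlur(im,(3,3),0).astype(float).sum(2)
t=cv2.imread('pics/twin.png');gt=cv2.GaussianBlur(t,(3,3),0)[:,:,0].astype(float)
B=cv2.GaussianBlur(im,(3,3),0)[:,:,0].astype(float)
def peak(p,off): d=np.abs(np.diff(p));i=d.argmax();return round(float(off+i+.5),1),round(float(d[i]))
for n,G in(("box",B),("twin",gt)):
    print(n,"L",[peak(G[v,280:302],280) for v in(110,165,180,260,300)],"R",[peak(G[v,346:370],346) for v in(110,165,180,260,300)])
    print("  T",[peak(G[88:108,u],88) for u in(296,304,342,348)],"B",[peak(G[300:318,u],300) for u in(297,304,312,335,345,349)])
```

```text
box L [(292.5, 9), (289.5, 25), (290.5, 24), (292.5, 41), (292.5, 58)] R [(362.5, 28), (358.5, 62), (361.5, 22), (357.5, 19), (354.5, 37)]
  T [(99.5, 68), (99.5, 67), (99.5, 52), (99.5, 53)] B [(309.5, 68), (309.5, 65), (309.5, 45), (309.5, 45), (309.5, 40), (309.5, 53)]
twin L [(289.5, 34), (290.5, 38), (299.5, 23), (291.5, 10), (292.5, 22)] R [(360.5, 35), (358.5, 33), (357.5, 31), (354.5, 24), (352.5, 14)]
  T [(96.5, 45), (96.5, 43), (96.5, 35), (97.5, 35)] B [(307.5, 18), (308.5, 16), (307.5, 27), (308.5, 22), (308.5, 26), (308.5, 25)]
```

Run:
```python
from h import *
s=telemetry.state();c=imaging.calibration('wrist');T=s['tool_rot'];W=np.array(c['world_to_cam'])
M=T.T@W[:3,:3].T; o=T.T@(-W[:3,:3].T@W[:3,3]-s['tcp_pos'])
print(s['tcp_pos'],o)
for n,q,h,p,yaw in(("box",[(289.5,100),(361,100),(354.3,309.5),(292.7,309.5)],200.6,[606.4,4.3],np.degrees(np.arctan2(-.049,.999))),("twin",[(289.3,97),(361,97),(352.8,308.3),(292.6,308.3)],200.1,[503.8,-305],np.degrees(np.arctan2(-.991,.136)))):
    _,d=ray(c,q); d=(d@W[:3,:3].T)@M.T; X=o+d*((h-o[2])/d[:,2])[:,None]
    C=X.mean(0); L=(X[0]+X[1]-X[2]-X[3])/2; a=np.degrees(np.arctan2(L[1],L[0]))
    y=np.radians(yaw);ty=np.array([np.cos(y),np.sin(y)]);tx=np.array([-ty[1],ty[0]])
    print(n,"centre in tool",C[:2].round(1),"len",np.linalg.norm(L).round(1),"wid",np.linalg.norm(X[0]-X[1]).round(1),np.linalg.norm(X[2]-X[3]).round(1),"ang in tool %.2f"%a,"world",(np.array(p)+C[0]*tx+C[1]*ty).round(1),"closing yaw wanted %.2f"%(yaw-a))
    # longaxis dir in tool frame angle a (tool x->tool y); z down so yaw = yaw - a
```

```text
[606.3589804    3.4636631  306.74882236] [  79.28850905   -0.7618529  -123.63070425]
box centre in tool [-3.5  1.6] len 200.0 wid 60.8 62.6 ang in tool 0.33 world [607.8   0.7] closing yaw wanted -3.13
twin centre in tool [-1.5  1.2] len 200.7 wid 60.7 61.0 ang in tool 0.53 world [ 502.5 -306.4] closing yaw wanted -82.72
```

Sizes come out right (200 x 61 mm) at the assumed heights, so both centres are trusted. Next: descend and grip.

```bash
python3 -m crank '[{"x":-3,"y":1.5,"z":45,"wx":0,"wy":0,"wz":0.3,"fingers":1},{"x":-3,"y":1.5,"z":90,"wx":0,"wy":0,"wz":0.3,"fingers":1},{"x":-3,"y":1.5,"z":135,"wx":0,"wy":0,"wz":0.3,"fingers":1},{"x":-3,"y":1.5,"z":165,"wx":0,"wy":0,"wz":0.3,"fingers":1},{"x":-3,"y":1.5,"z":190,"wx":0,"wy":0,"wz":0.3,"fingers":1},{"x":-3,"y":1.5,"z":206,"wx":0,"wy":0,"wz":0.3,"fingers":1},{"x":-3,"y":1.5,"z":218,"wx":0,"wy":0,"wz":0.3,"fingers":1},{"x":-3,"y":1.5,"z":220,"wx":0,"wy":0,"wz":0.3,"fingers":1},{"x":-3,"y":1.5,"z":220,"wx":0,"wy":0,"wz":0.3,"fingers":1}]'; python3 -c "
from h import *
go([607.8,.7,86],-3.1)"
```

```text
time_s: 6.15
tcp_pos: [608.5, 0.6, 87.3]
tool_rot: [[0.057, 0.998, 0.001], [0.998, -0.057, -0.0], [0.0, 0.001, -1.0]]
contact_force: [0.1, -0.5, 0.2]
width: 0.996
finger_force: 0.0
t 6.15 tcp [6.085e+02 6.000e-01 8.730e+01] shift [ 0.  -0.7  1.3] turn [ 0.06 -0.   -0.18] w 1.00 f [ 0.1 -0.5  0.2] j7 0.31
```

```bash
python3 -m crank '[{"x":0,"y":0,"z":0,"wx":0,"wy":0,"wz":0,"fingers":0.2},{"x":0,"y":0,"z":0,"wx":0,"wy":0,"wz":0,"fingers":0.2},{"x":0,"y":0,"z":0,"wx":0,"wy":0,"wz":0,"fingers":-1},{"x":0,"y":0,"z":0,"wx":0,"wy":0,"wz":0,"fingers":-1},{"x":0,"y":0,"z":0,"wx":0,"wy":0,"wz":0,"fingers":-1}]' 70; python3 -c "
from h import *
go([607.8,.7,86],-3.1)"
```

```text
time_s: 6.65
tcp_pos: [608.7, 1.1, 88.1]
tool_rot: [[0.057, 0.998, 0.002], [0.998, -0.057, 0.001], [0.001, 0.002, -1.0]]
contact_force: [-0.5, -1.3, 5.9]
width: 0.688
finger_force: 76.8
t 6.65 tcp [608.7   1.1  88.1] shift [-0.4 -0.9  2.1] turn [ 0.11 -0.04 -0.14] w 0.69 f [-0.5 -1.3  5.9] j7 0.31
```

```bash
python3 -m crank '[{"x":0,"y":0,"z":-5,"wx":0,"wy":0,"wz":0,"fingers":-1},{"x":0,"y":0,"z":-12,"wx":0,"wy":0,"wz":0,"fingers":-1},{"x":0,"y":0,"z":-25,"wx":0,"wy":0,"wz":0,"fingers":-1},{"x":0,"y":0,"z":-50,"wx":0,"wy":0,"wz":0,"fingers":-1},{"x":0,"y":0,"z":-80,"wx":0,"wy":0,"wz":0,"fingers":-1},{"x":0,"y":0,"z":-105,"wx":0,"wy":0,"wz":0,"fingers":-1},{"x":0,"y":0,"z":-115,"wx":0,"wy":0,"wz":0,"fingers":-1},{"x":0,"y":0,"z":-115,"wx":0,"wy":0,"wz":0,"fingers":-1}]'; python3 -c "
from h import *
go([502.5,-306.4,180],-82.7)
print(telemetry.state()['finger_force'])"
```

```text
time_s: 7.45
tcp_pos: [608.7, 1.1, 203.4]
tool_rot: [[0.057, 0.998, 0.003], [0.998, -0.057, 0.001], [0.001, 0.003, -1.0]]
contact_force: [-0.9, 0.4, -5.5]
width: 0.691
finger_force: 76.9
t 7.45 tcp [608.7   1.1 203.4] shift [-313.   -88.7   22.8] turn [ 0.11 -0.16 79.45] w 0.69 f [-0.9  0.4 -5.5] j7 0.22
76.89906120300293
```

```bash
python3 -m crank '[{"x":-16,"y":-4,"z":0,"wx":0,"wy":0,"wz":4,"fingers":-1},{"x":-47,"y":-12,"z":0,"wx":0,"wy":0,"wz":12,"fingers":-1},{"x":-80,"y":-22,"z":0,"wx":0,"wy":0,"wz":20,"fingers":-1},{"x":-113,"y":-32,"z":0,"wx":0,"wy":0,"wz":28,"fingers":-1},{"x":-147,"y":-42,"z":0,"wx":0,"wy":0,"wz":36.5,"fingers":-1},{"x":-181,"y":-52,"z":5,"wx":0,"wy":0,"wz":45,"fingers":-1},{"x":-215,"y":-62,"z":10,"wx":0,"wy":0,"wz":53.5,"fingers":-1},{"x":-249,"y":-72,"z":15,"wx":0,"wy":0,"wz":62,"fingers":-1},{"x":-280,"y":-80,"z":20,"wx":0,"wy":0,"wz":70,"fingers":-1},{"x":-302,"y":-86,"z":23,"wx":0,"wy":0,"wz":76,"fingers":-1}]'; python3 -m crank '[{"x":0,"y":0,"z":0,"wx":0,"wy":0,"wz":3,"fingers":-1},{"x":0,"y":0,"z":0,"wx":0,"wy":0,"wz":3,"fingers":-1}]';python3 -c "
from h import *
go([502.5,-306.4,100],-82.7)"
```

```text
time_s: 8.45
tcp_pos: [502.9, -297.3, 177.0]
tool_rot: [[0.984, 0.179, -0.003], [0.179, -0.984, -0.0], [-0.003, -0.0, -1.0]]
contact_force: [0.2, -0.4, -5.5]
width: 0.693
finger_force: 76.7
time_s: 8.65
tcp_pos: [503.7, -295.8, 177.1]
tool_rot: [[0.991, 0.133, -0.003], [0.133, -0.991, 0.001], [-0.003, -0.001, -1.0]]
contact_force: [0.2, 0.5, -4.8]
width: 0.69
finger_force: 77.0
t 8.65 tcp [ 503.7 -295.8  177.1] shift [-2.4 10.4 77. ] turn [-0.05  0.16  0.34] w 0.69 f [ 0.2  0.5 -4.8] j7 -0.39
```

```bash
python3 -m crank '[{"x":-1,"y":5,"z":25,"wx":0,"wy":0,"wz":0.3,"fingers":-1},{"x":-2,"y":10.5,"z":50,"wx":0,"wy":0,"wz":0.3,"fingers":-1},{"x":-2,"y":10.5,"z":70,"wx":0,"wy":0.2,"wz":0.3,"fingers":-1},{"x":-2,"y":10.5,"z":80,"wx":0,"wy":0.2,"wz":0.3,"fingers":-1},{"x":-2,"y":10.5,"z":80,"wx":0,"wy":0.2,"wz":0.3,"fingers":-1},{"x":-2,"y":10.5,"z":80,"wx":0,"wy":0.2,"wz":0.3,"fingers":-1}]';python3 -c "
from h import *
go([502.5,-306.4,82],-82.7)
im,c=snap('scene');cv2.imwrite('pics/st1.png',cv2.resize(im[180:300,150:310],None,fx=4,fy=4,interpolation=cv2.INTER_CUBIC))"
```

```text
time_s: 9.25
tcp_pos: [504.9, -306.1, 99.1]
tool_rot: [[0.991, 0.131, 0.004], [0.131, -0.991, 0.0], [0.004, 0.0, -1.0]]
contact_force: [0.2, -0.4, -4.7]
width: 0.694
finger_force: 77.0
t 9.25 tcp [ 504.9 -306.1   99.1] shift [-2.5 -0.1 17. ] turn [ 0.02 -0.22  0.21] w 0.69 f [ 0.2 -0.4 -4.7] j7 -0.30
```

View pics/st1.png

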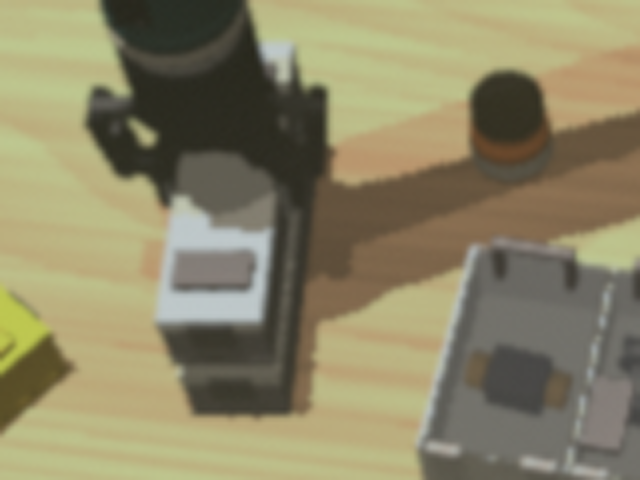

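The held box sits above the twin, nearly aligned in the crop at (215,330). I'll correct 2 mm along tool x and lower gently.

```bash
python3 -m crank '[{"x":-2,"y":0,"z":2,"wx":0,"wy":-0.2,"wz":0.2,"fingers":-1},{"x":-2,"y":0,"z":5,"wx":0,"wy":-0.2,"wz":0.2,"fingers":-1},{"x":-2,"y":0,"z":8,"wx":0,"wy":-0.2,"wz":0.2,"fingers":-1},{"x":-2,"y":0,"z":9,"wx":0,"wy":-0.2,"wz":0.2,"fingers":-1},{"x":-2,"y":0,"z":11,"wx":0,"wy":-0.2,"wz":0.2,"fingers":-1},{"x":-2,"y":0,"z":12,"wx":0,"wy":-0.2,"wz":0.2,"fingers":-1}]';python3 -c "
from h import *
go([502.5,-306.4,82],-82.7)"
```

```text
time_s: 9.9
tcp_pos: [502.5, -306.5, 86.4]
tool_rot: [[0.992, 0.126, -0.0], [0.126, -0.992, 0.0], [-0.0, -0.0, -1.0]]
contact_force: [0.1, -0.5, -5.7]
width: 0.697
finger_force: 77.0
t 9.90 tcp [ 502.5 -306.5   86.4] shift [ 0.1 -0.1  4.4] turn [-0.01  0.01 -0.05] w 0.70 f [ 0.1 -0.5 -5.7] j7 -0.29
```

```bash
python3 -m crank '[{"x":0,"y":0,"z":1.5,"wx":0,"wy":0,"wz":0,"fingers":-1},{"x":0,"y":0,"z":3,"wx":0,"wy":0,"wz":0,"fingers":-1},{"x":0,"y":0,"z":4,"wx":0,"wy":0,"wz":0,"fingers":-1},{"x":0,"y":0,"z":5,"wx":0,"wy":0,"wz":0,"fingers":-1},{"x":0,"y":0,"z":5,"wx":0,"wy":0,"wz":0,"fingers":-1}]';python3 -c "
from h import *
go([502.5,-306.4,82],-82.7)"
```

```text
time_s: 10.4
tcp_pos: [502.5, -306.5, 82.2]
tool_rot: [[0.992, 0.126, 0.0], [0.126, -0.992, 0.001], [0.0, -0.001, -1.0]]
contact_force: [-2.2, 1.9, 2.7]
width: 0.692
finger_force: 77.6
t 10.40 tcp [ 502.5 -306.5   82.2] shift [ 0.  -0.1  0.2] turn [-0.03 -0.02 -0.06] w 0.69 f [-2.2  1.9  2.7] j7 -0.29
```

```bash
python3 -m crank '[{"x":0,"y":0,"z":0.8,"wx":0,"wy":0,"wz":0,"fingers":-1},{"x":0,"y":0,"z":0.8,"wx":0,"wy":0,"wz":0,"fingers":0.6},{"x":0,"y":0,"z":0.8,"wx":0,"wy":0,"wz":0,"fingers":1},{"x":0,"y":0,"z":0.8,"wx":0,"wy":0,"wz":0,"fingers":1},{"x":0,"y":0,"z":0.8,"wx":0,"wy":0,"wz":0,"fingers":1},{"x":0,"y":0,"z":-20,"wx":0,"wy":0,"wz":0,"fingers":1},{"x":0,"y":0,"z":-60,"wx":0,"wy":0,"wz":0,"fingers":1},{"x":0,"y":0,"z":-110,"wx":0,"wy":0,"wz":0,"fingers":1},{"x":0,"y":0,"z":-160,"wx":0,"wy":0,"wz":0,"fingers":1},{"x":0,"y":0,"z":-205,"wx":0,"wy":0,"wz":0,"fingers":1}]';python3 -c "
from h import *
go([480,0,300],90)
im,c=snap('scene');cv2.imwrite('pics/st2.png',cv2.resize(im[180:300,150:310],None,fx=4,fy=4,interpolation=cv2.INTER_CUBIC))
im,c=snap('wrist','st2w')
for v in(60,80,100): wrect(im,(0,0,v),(179,75,255),100,c,(270,60,385,330))
"
```

```text
time_s: 11.4
tcp_pos: [502.3, -306.8, 289.0]
tool_rot: [[0.992, 0.126, 0.001], [0.126, -0.992, -0.001], [0.001, 0.001, -1.0]]
contact_force: [1.1, 0.2, -0.1]
width: 0.994
finger_force: 0.0
t 11.40 tcp [ 502.3 -306.8  289. ] shift [  16.4 -307.2  -11.2] turn [ 7.0000e-02  5.0000e-02 -1.7279e+02] w 0.99 f [ 1.1  0.2 -0.1] j7 -0.48
px bbox (280, 97, 73, 217) centre 503.3 -307.1 size 202.9 62.0 long axis 7.54
px bbox (280, 97, 73, 217) centre 503.3 -307.1 size 202.9 62.0 long axis 7.54
px bbox (280, 99, 73, 123) centre 549.9 -300.9 size 106.2 62.0 long axis 7.67
```

View pics/st2.png

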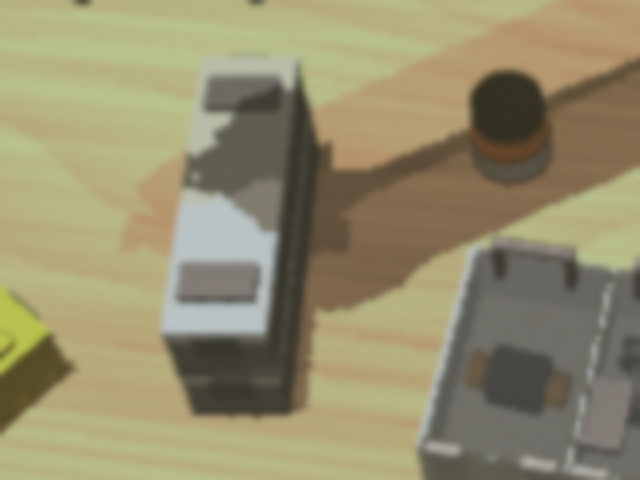

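The box is stacked on the twin: its lid fits at z=100 at (503.3,-307.1), within 1 mm of the twin's earlier fit. Next I'll locate the case and bar 2 from the box_top view.

```bash
cat >> h.py <<'E'
def cam_at(p,yaw):
    """wrist calibration rebuilt for a past vertical tool pose"""
    c=dict(imaging.calibration('wrist'));s=telemetry.state();T=s['tool_rot'];W=np.array(c['world_to_cam'])
    M=T.T@W[:3,:3].T;o=T.T@(-W[:3,:3].T@W[:3,3]-s['tcp_pos'])
    a=np.radians(yaw);y=np.array([np.cos(a),np.sin(a),0]);z=np.array([0,0,-1.]);G=np.c_[np.cross(y,z),y,z]
    Rw=G@M;ow=np.array(p)+G@o
    V=np.eye(4);V[:3,:3]=Rw.T;V[:3,3]=-Rw.T@ow;c['world_to_cam']=V
    return c
E
python3 - <<'E'
from h import *
c=cam_at([606.4,4.3,306.7],-2.8)
print("bars 4,3,2,1",on(c,[(227,67),(235,165),(239,246),(246,319)],88).round(1).tolist())
print("front corners",on(c,[(218,24),(238,343)],54).round(1).tolist(),"back",on(c,[(362,24),(355,338)],54).round(1).tolist())
im=cv2.imread('pics/boxt.png').astype(int)
print(im[240,225:262].sum(1).tolist());print(im[255,225:262].sum(1).tolist());print(im[205:285,239].sum(1).tolist())
b=cv2.imread('pics/boxt.png');print(im[230:285:3,240:296:4].sum(2).tolist())
E
```

```text
bars 4,3,2,1 [[529.2, 134.0, 88.0], [526.8, 47.7, 88.0], [521.1, -33.1, 88.0], [518.3, -117.1, 88.0]]
front corners [[516.7, 178.0, 54.0], [495.2, -170.3, 54.0]] back [[652.7, 170.4, 54.0], [638.7, -169.6, 54.0]]
[581, 569, 574, 580, 588, 520, 420, 416, 415, 353, 349, 392, 429, 445, 383, 332, 286, 224, 287, 427, 419, 422, 420, 422, 420, 424, 421, 421, 427, 414, 423, 419, 425, 427, 422, 424, 423]
[618, 624, 629, 624, 630, 638, 660, 427, 421, 415, 303, 344, 387, 425, 432, 377, 341, 296, 228, 282, 416, 422, 421, 434, 423, 424, 426, 426, 426, 423, 417, 434, 427, 423, 419, 421, 419]
[307, 295, 304, 308, 303, 306, 306, 301, 304, 310, 303, 306, 313, 303, 247, 159, 129, 128, 121, 138, 111, 136, 139, 277, 343, 346, 348, 361, 369, 365, 364, 364, 369, 377, 384, 383, 386, 390, 392, 397, 409, 411, 405, 419, 426, 433, 437, 438, 442, 437, 432, 438, 436, 437, 432, 428, 429, 430, 429, 427, 425, 425, 421, 420, 415, 411, 407, 397, 404, 399, 308, 232, 266, 300, 310, 303, 299, 304, 301, 305]
[[295, 331, 429, 423, 422, 428, 363, 241, 243, 238, 233, 240, 232, 619], [315, 421, 427, 430, 421, 427, 368, 242, 
[... 554 characters left out ...]
, 415, 420, 382, 417, 420, 418, 420, 430, 424, 543], [405, 137, 128, 338, 351, 339, 343, 339, 348, 336, 343, 344, 345, 510], [422, 170, 121, 344, 335, 345, 342, 349, 339, 340, 344, 346, 347, 448], [435, 194, 193, 346, 344, 344, 338, 343, 343, 344, 333, 348, 340, 433], [426, 224, 349, 345, 335, 350, 347, 351, 342, 345, 346, 341, 344, 447], [436, 229, 675, 712, 710, 686, 597, 502, 426, 643, 648, 698, 699, 695], [315, 287, 409, 404, 403, 408, 412, 411, 412, 410, 407, 410, 289, 325], [297, 300, 414, 416, 420, 415, 417, 418, 408, 409, 407, 403, 264, 340], [302, 292, 421, 424, 423, 414, 427, 423, 419, 428, 427, 375, 275, 367], [296, 301, 419, 422, 423, 426, 421, 427, 421, 430, 417, 322, 239, 312]]
```

```bash
python3 -m crank '[{"x":5,"y":-27,"z":10,"wx":0,"wy":0,"wz":-8,"fingers":1},{"x":10,"y":-54,"z":20,"wx":0,"wy":0,"wz":-16,"fingers":1},{"x":16,"y":-80,"z":30,"wx":0,"wy":0,"wz":-24,"fingers":1},{"x":21,"y":-107,"z":40,"wx":0,"wy":0,"wz":-32,"fingers":0.5},{"x":26,"y":-134,"z":50,"wx":0,"wy":0,"wz":-40,"fingers":0.5},{"x":31,"y":-161,"z":60,"wx":0,"wy":0,"wz":-48,"fingers":0.5},{"x":37,"y":-187,"z":70,"wx":0,"wy":0,"wz":-56,"fingers":0.5},{"x":42,"y":-214,"z":80,"wx":0,"wy":0,"wz":-64,"fingers":0.5},{"x":47,"y":-241,"z":90,"wx":0,"wy":0,"wz":-72,"fingers":0.5},{"x":52,"y":-264,"z":99,"wx":0,"wy":0,"wz":-80,"fingers":0.5}]'; python3 -m crank '[{"x":0,"y":0,"z":0,"wx":0,"wy":0,"wz":0,"fingers":0.5},{"x":0,"y":0,"z":0,"wx":0,"wy":0,"wz":0,"fingers":0.5},{"x":0,"y":0,"z":0,"wx":0,"wy":0,"wz":0,"fingers":0.5}]';python3 -c "
from h import *
go([521,-38,190],-2.8)
im,c=snap('wrist','bar2')
go([521,-38,190],-2.8)
print(pix(c,[[521,-38,88],[521,-13,88],[521,-63,88],[521,48,88]]).round(0).tolist())
cv2.imwrite('pics/bar2c.png',im[0:420,20:620])
"
```

```text
time_s: 12.5
tcp_pos: [520.3, -36.4, 186.6]
tool_rot: [[0.042, 0.999, -0.001], [0.999, -0.042, 0.0], [0.0, -0.001, -1.0]]
contact_force: [0.2, 0.5, 0.0]
width: 0.751
finger_force: 0.0
time_s: 12.8
tcp_pos: [520.7, -39.4, 187.8]
tool_rot: [[0.051, 0.999, 0.0], [0.999, -0.051, -0.001], [-0.001, 0.0, -1.0]]
contact_force: [0.4, -0.4, 0.4]
width: 0.75
finger_force: 0.0
t 12.80 tcp [520.7 -39.4 187.8] shift [ 1.4  0.2 -2.2] turn [ 0.02  0.04 -0.12] w 0.75 f [ 0.4 -0.4  0.4] j7 0.29
t 12.85 tcp [520.8 -39.4 187.9] shift [ 1.4  0.1 -2.1] turn [ 0.03  0.03 -0.12] w 0.75 f [-0.3  0.5  0.4] j7 0.29
[[323.0, 245.0], [321.0, 208.0], [325.0, 279.0], [316.0, 107.0]]
```

View pics/bar2c.png

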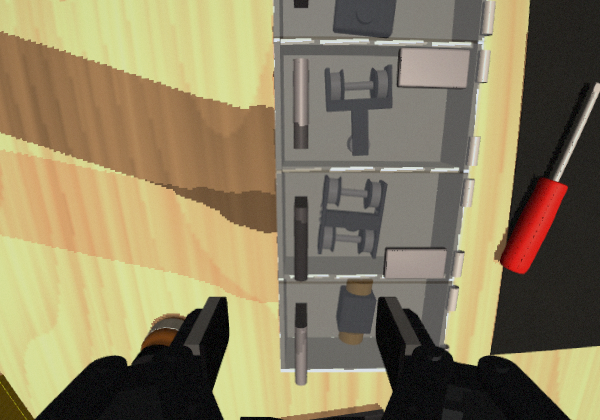

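The view (crop offset 20 px) shows bar 2 at full-image u≈321, v≈208–281. The bogie lies under lid 2 at about (372,216), the pony above it and the motor below. I'll measure the bar edges and the bogie numerically.

Run:
```python
from h import *
im=cv2.imread('pics/bar2.png');c=imaging.calibration('wrist');g=cv2.GaussianBlur(im,(1,7),0).astype(int).sum(2)
for v in(80,130,215,230,250,270):
    print(v,g[v,306:340].tolist())
print("col",g[190:296:2,320].tolist())
print("hinge side u",[ (v,g[v,480:525:3].tolist()) for v in (210,)])
for v0 in(120,250): 
    for u in(310,400,470):
        s=g[v0-90 if v0==120 else 150:v0-60 if v0==120 else 185,u];i=s.argmax();print("divider u",u,"v",i+(v0-90 if v0==120 else 150),s.max())
```

```text
80 [392, 389, 390, 394, 389, 393, 346, 240, 263, 310, 349, 376, 408, 458, 519, 531, 483, 435, 392, 369, 333, 288, 259, 348, 393, 392, 389, 394, 393, 393, 391, 389, 393, 393]
130 [391, 390, 390, 389, 386, 390, 389, 313, 157, 180, 198, 212, 224, 245, 273, 276, 257, 230, 217, 205, 188, 168, 310, 388, 387, 386, 387, 388, 386, 387, 389, 389, 389, 387]
215 [383, 383, 386, 386, 384, 385, 381, 335, 224, 169, 196, 203, 220, 232, 250, 253, 241, 226, 217, 206, 179, 221, 324, 385, 386, 386, 388, 388, 388, 387, 387, 388, 381, 354]
230 [372, 383, 382, 382, 385, 385, 386, 322, 192, 137, 150, 156, 161, 164, 169, 165, 166, 162, 154, 148, 133, 196, 325, 391, 382, 386, 386, 383, 385, 383, 385, 385, 320, 211]
250 [362, 383, 383, 387, 385, 388, 385, 351, 237, 136, 145, 153, 163, 167, 162, 163, 161, 166, 157, 147, 134, 235, 351, 386, 386, 385, 386, 385, 382, 389, 387, 328, 231, 217]
270 [311, 312, 311, 311, 313, 313, 317, 287, 207, 135, 143, 156, 159, 162, 163, 168, 165, 161, 156, 145, 136, 214, 291, 314, 314, 315, 312, 311, 314, 314, 317, 313, 314, 311]
col [384, 384, 358, 250, 150, 127, 124, 124, 141, 200, 242, 252, 251, 251, 244, 208, 174, 165, 166, 167, 169, 170, 165, 162, 165, 168, 166, 162, 162, 163, 162, 161, 162, 165, 164, 163, 165, 166, 166, 164, 163, 164, 163, 165, 170, 199, 279, 353, 381, 383, 383, 385, 386]
hinge side u [(210, [382, 671, 590, 570, 583, 582, 567, 553, 546, 542, 542, 536, 551, 564, 573])]
divider u 310 v 41 593
divider u 400 v 42 608
divider u 470 v 44 607
divider u 310 v 170 413
divider u 400 v 170 423
divider u 470 v 169 542
```

Run:
```python
from h import *
c=imaging.calibration('wrist')
b=on(c,[(321.0,244.8),(321,215),(321,270),(321.0,88),(320.8,130)],88);print(b.round(1).tolist())
print("yaw from bars",np.degrees(np.arctan2(-(b[3,0]-b[2,0]),b[3,1]-b[2,1])))
print("div 3-4, 2-3",on(c,[(310,41.5),(470,43.5),(310,170),(470,169)],56).round(1).tolist(),"back edge lid2",on(c,[(483,210)],55).round(1))
go([520.5,-38,97],-2.9)
```

```text
[[519.7, -38.1, 88.0], [520.7, -17.9, 88.0], [518.7, -56.0, 88.0], [524.6, 58.2, 88.0], [523.3, 34.5, 88.0]]
yaw from bars -2.9417363273645156
div 3-4, 2-3 [[519.1, 89.8, 56.0], [623.5, 84.9, 56.0], [514.2, 6.9, 56.0], [628.1, 2.4, 56.0]] back edge lid2 [[640.5 -28.5  55. ]]
t 12.85 tcp [520.8 -39.4 187.9] shift [ 1.5 -0.4 90.9] turn [ 0.03  0.03 -0.02] w 0.75 f [-0.3  0.5  0.4] j7 0.29
```

Bar 2 is at (519.7,-38.1,88), against (519.9,-37.9) predicted from box_top's seat. Case yaw is -2.9°. Down to the bar and grip lightly.

```bash
python3 -m crank '[{"x":1.5,"y":-1,"z":40,"wx":0,"wy":0,"wz":0,"fingers":0.4},{"x":1.5,"y":-1,"z":70,"wx":0,"wy":0,"wz":0,"fingers":0.4},{"x":1.5,"y":-1,"z":85,"wx":0,"wy":0,"wz":0,"fingers":0.4},{"x":1.5,"y":-1,"z":91,"wx":0,"wy":0,"wz":0,"fingers":0.4},{"x":1.5,"y":-1,"z":91,"wx":0,"wy":0,"wz":0,"fingers":0.2},{"x":1.5,"y":-1,"z":91,"wx":0,"wy":0,"wz":0,"fingers":-0.5},{"x":1.5,"y":-1,"z":91,"wx":0,"wy":0,"wz":0,"fingers":-1},{"x":1.5,"y":-1,"z":91,"wx":0,"wy":0,"wz":0,"fingers":-1},{"x":1.5,"y":-1,"z":91,"wx":0,"wy":0,"wz":0,"fingers":-1}]' 25; python3 -c "
from h import *
go([519.7,-38,97],-2.9)
f=np.radians(164.43);r=126.65
for t in(0.05,.15,.3,.45,.6,.75,.9,1.05,1.2,1.35,1.5,1.6): print(t,round(r*(np.cos(f-t)-np.cos(f)),1),round(r*(np.sin(f-t)-np.sin(f)),1))"
```

```text
time_s: 13.75
tcp_pos: [520.0, -36.4, 97.5]
tool_rot: [[0.048, 0.999, 0.001], [0.999, -0.048, 0.001], [0.001, 0.001, -1.0]]
contact_force: [-3.1, 0.5, 6.2]
width: 0.091
finger_force: 25.0
t 13.75 tcp [520.  -36.4  97.5] shift [-1.6 -0.3  0.5] turn [ 0.04 -0.04  0.15] w 0.09 f [-3.1  0.5  6.2] j7 0.41
0.05 1.9 6.1
0.15 6.5 17.9
0.3 15.5 34.5
0.45 26.9 49.7
0.6 40.5 63.0
0.75 55.9 74.0
0.9 72.8 82.7
1.05 90.8 88.7
1.2 109.5 92.0
1.35 128.5 92.5
1.5 147.3 90.1
1.6 159.5 87.0
```

```bash
python3 -m crank '[{"x":0,"y":1.9,"z":-6.1,"wx":0,"wy":0,"wz":0,"fingers":-1},{"x":0,"y":6.5,"z":-17.9,"wx":0,"wy":0,"wz":0,"fingers":-1},{"x":0,"y":15.5,"z":-34.5,"wx":0,"wy":0,"wz":0,"fingers":-1},{"x":0,"y":26.9,"z":-49.7,"wx":0,"wy":0,"wz":0,"fingers":-1},{"x":0,"y":40.5,"z":-63,"wx":0,"wy":0,"wz":0,"fingers":-1},{"x":0,"y":40.5,"z":-63,"wx":0,"wy":0,"wz":0,"fingers":-1}]'; python3 -c "
from h import *
s=telemetry.state();print(s['moment'])
im,c=snap('scene','lid');
"
```

```text
time_s: 14.35
tcp_pos: [560.0, -38.5, 162.3]
tool_rot: [[0.048, 0.999, -0.003], [0.999, -0.048, 0.002], [0.002, -0.003, -1.0]]
contact_force: [-9.4, 1.9, 10.2]
width: 0.091
finger_force: 25.4
[ 0.18367925  2.18408799 -0.03555037]
```

```bash
python3 -m crank '[{"x":0,"y":15.4,"z":-11,"wx":0,"wy":0,"wz":0,"fingers":-1},{"x":0,"y":32.3,"z":-19.7,"wx":0,"wy":0,"wz":0,"fingers":-1},{"x":0,"y":50.3,"z":-25.7,"wx":0,"wy":0,"wz":0,"fingers":-1},{"x":0,"y":50.3,"z":-25.7,"wx":0,"wy":0,"wz":0,"fingers":-1}]'; python3 -m crank '[{"x":0,"y":18.7,"z":-3.3,"wx":0,"wy":0,"wz":0,"fingers":-1},{"x":0,"y":37.7,"z":-3.8,"wx":0,"wy":0,"wz":0,"fingers":-1},{"x":0,"y":56.5,"z":-1.4,"wx":0,"wy":0,"wz":0,"fingers":-1},{"x":0,"y":68.7,"z":1.7,"wx":0,"wy":0,"wz":0,"fingers":-1},{"x":0,"y":68.7,"z":1.7,"wx":0,"wy":0,"wz":0,"fingers":-1}]'; python3 -c "
from h import *
s=telemetry.state();print(s['moment'])
im,c=snap('scene','lid2');
"
```

```text
time_s: 14.8
tcp_pos: [613.0, -41.2, 188.0]
tool_rot: [[0.048, 0.999, 0.004], [0.999, -0.048, -0.001], [-0.0, 0.004, -1.0]]
contact_force: [-3.0, 0.9, 12.1]
width: 0.093
finger_force: 26.5
time_s: 15.3
tcp_pos: [680.2, -44.6, 184.0]
tool_rot: [[0.048, 0.999, 0.002], [0.999, -0.048, -0.001], [-0.001, 0.002, -1.0]]
contact_force: [0.2, -0.0, 1.6]
width: 0.092
finger_force: 26.4
[-0.08234399 -0.23092689 -0.01701991]
```

```bash
python3 -m crank '[{"x":0,"y":0,"z":0,"wx":0,"wy":0,"wz":0,"fingers":-0.5},{"x":0,"y":0,"z":0,"wx":0,"wy":0,"wz":0,"fingers":-0.5},{"x":0,"y":0,"z":0,"wx":0,"wy":0,"wz":0,"fingers":-0.5},{"x":0,"y":0,"z":-15,"wx":0,"wy":0,"wz":0,"fingers":-0.5},{"x":0,"y":0,"z":-45,"wx":0,"wy":0,"wz":0,"fingers":-0.5},{"x":0,"y":0,"z":-90,"wx":0,"wy":0,"wz":0,"fingers":-0.5},{"x":0,"y":-20,"z":-120,"wx":0,"wy":0,"wz":0,"fingers":0},{"x":0,"y":-65,"z":-130,"wx":0,"wy":0,"wz":0,"fingers":0.3},{"x":0,"y":-110,"z":-120,"wx":0,"wy":0,"wz":0,"fingers":0.5}]'; python3 -c "
from h import *
go([565,-40,250],-2.9)
"
```

```text
time_s: 16.25
tcp_pos: [569.9, -40.0, 307.4]
tool_rot: [[0.049, 0.999, 0.007], [0.999, -0.049, 0.0], [0.001, 0.007, -1.0]]
contact_force: [-0.4, -0.4, -0.3]
width: 0.74
finger_force: 0.0
t 16.25 tcp [569.9 -40.  307.4] shift [-0.3 -5.3 57.3] turn [ 0.4  -0.03  0.1 ] w 0.74 f [-0.4 -0.4 -0.3] j7 0.21
```

```bash
python3 -m crank '[{"x":0,"y":-5,"z":30,"wx":0,"wy":0,"wz":0,"fingers":0.5},{"x":0,"y":-5,"z":57,"wx":0.3,"wy":0,"wz":0,"fingers":0.5},{"x":0,"y":-5,"z":57,"wx":0.3,"wy":0,"wz":0,"fingers":0.5},{"x":0,"y":-5,"z":57,"wx":0.3,"wy":0,"wz":0,"fingers":0.5}]'
python3 - <<'E'
from h import *
im,c=snap('wrist','bog')
go([565,-40,250],-2.9)
print("case comp2 corners px",pix(c,[[513.4,-76,36],[513.4,1,36],[640,-80,36],[640,-3,36]]).round(0).tolist(),"centre",pix(c,[[564,-38,30]]).round(0).tolist())
g=cv2.GaussianBlur(im,(3,3),0).astype(int).sum(2)
u,v=pix(c,[[564,-40,30]])[0].astype(int);print(u,v)
for r in range(v-44,v+46,3): print(r," ".join("%3d"%x for x in g[r,u-56:u+58:4]))
E
```

```text
time_s: 16.65
tcp_pos: [564.8, -38.9, 247.8]
tool_rot: [[0.048, 0.999, -0.004], [0.999, -0.048, 0.0], [-0.0, -0.004, -1.0]]
contact_force: [0.4, 0.7, 0.2]
width: 0.75
finger_force: 0.0
t 16.70 tcp [565.3 -39.1 248.3] shift [-0.9 -0.2 -1.7] turn [-0.17  0.01  0.13] w 0.75 f [0.9 0.2 1.3] j7 0.26
case comp2 corners px [[273.0, 246.0], [266.0, 168.0], [401.0, 245.0], [403.0, 166.0]] centre [[323.0, 205.0]]
322 207
163 459 463 468 520 521 525 481 427 426 468 475 475 479 475 522 530 531 457 673 676 674 676 677 712 703 704 706 638 547
166 475 503 507 507 506 507 505 509 509 512 509 511 514 509 514 510 511 511 558 655 718 718 682 629 629 629 689 718 718
169 455 503 502 507 509 508 509 508 302 494 508 444 510 512 508 512 511 508 513 520 553 649 527 511 512 514 650 719 720
172 457 501 506 503 507 508 509 507 161 297 297 246 510 511 510 514 496 404 512 479 442 535 512 512 511 511 650 718 719
175 428 499 503 505 503 506 505 497 153 325 307 266 510 510 510 513 510 172 291 270 165 512 508 512 512 512 649 719 718
178 415 502 505 503 504 507 505 485 157 358 331 282 487 484 509 509 511 145 302 292 1
[... 2214 characters left out ...]
 659 659 531 330 530 530 524 660 657 661 660 638 433 536 277 548 694 693 692 689 695 656 614 614 679
238 222 295 299 304 302 304 301 302 304 304 301 303 302 304 303 308 402 414 341 406 412 413 412 413 414 412 411 412 452
241 224 252 250 247 245 250 250 247 247 252 251 248 249 244 247 249 259 256 253 257 256 257 257 257 258 256 259 259 258
244 240 245 249 250 246 253 247 252 248 250 250 248 250 246 248 250 254 260 258 258 259 257 258 258 260 257 259 259 259
247 251 247 247 248 250 250 250 249 248 249 248 245 251 250 250 252 245 259 257 259 256 259 259 255 258 259 258 259 262
250 317 312 314 316 312 312 294 294 292 294 291 293 291 289 290 293 292 298 298 283 280 281 279 274 271 271 275 280 282
```

```bash
python3 -c "
import cv2
im=cv2.imread('pics/bog.png');cv2.imwrite('pics/bogc.png',cv2.resize(im[155:250,260:370],None,fx=6,fy=6,interpolation=cv2.INTER_CUBIC))"
```

```text
(no output)
```

View pics/bogc.png

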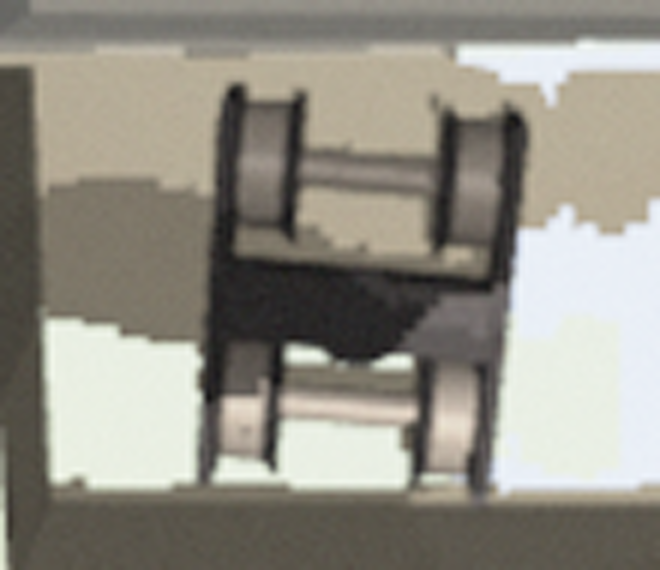

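The bogie stands in the open compartment 2. Its side frames run from full-image (299,169) to (294,236) on the left and (346,173) to (340.5,238) on the right.

Run:
```python
from h import *
c=imaging.calibration('wrist')
for z in(30,):
    w=on(c,[(299.2,169.2),(346.3,173.3),(340.5,238.3),(294.2,235.8)],z);print(z,w.round(1).tolist())
    C=w.mean(0);L=(w[0]+w[1]-w[2]-w[3])/2;y=np.degrees(np.arctan2(L[1],L[0]))-90
    print("centre",C.round(1),"len",np.linalg.norm(L).round(1),"wid",np.linalg.norm(w[1]-w[0]).round(1),np.linalg.norm(w[2]-w[3]).round(1),"closing yaw %.1f"%y)
cx=np.array([np.cos(np.radians(-2.9)),np.sin(np.radians(-2.9))]);cy=np.array([-cx[1],cx[0]])
case=np.array([519.7,-38.1])+52*cx+43*cy;print("case",case,"bogie in case",(C[:2]-case)@cx,(C[:2]-case)@cy)
go([C[0],C[1],80],y)
```

```text
30 [[544.3, -2.6, 30.0], [588.6, -8.6, 30.0], [581.0, -73.0, 30.0], [534.9, -68.2, 30.0]]
centre [562.2 -38.1  30. ] len 65.5 wid 44.6 46.3 closing yaw -7.4
case [573.808903     2.21409947] bogie in case -9.5492117030867 -40.839119903670955
t 16.70 tcp [565.3 -39.1 248.3] shift [  0.9  -2.6 168.3] turn [-0.17  0.02  4.66] w 0.75 f [0.9 0.2 1.3] j7 0.26
```

```bash
python3 -m crank '[{"x":1,"y":-2.6,"z":45,"wx":0,"wy":0,"wz":4.7,"fingers":0.5},{"x":1,"y":-2.6,"z":90,"wx":0,"wy":0,"wz":4.7,"fingers":0.5},{"x":1,"y":-2.6,"z":130,"wx":0,"wy":0,"wz":4.7,"fingers":0.5},{"x":1,"y":-2.6,"z":160,"wx":0,"wy":0,"wz":4.7,"fingers":0.5},{"x":1,"y":-2.6,"z":185,"wx":0,"wy":0,"wz":4.7,"fingers":0.5},{"x":1,"y":-2.6,"z":203,"wx":0,"wy":0,"wz":4.7,"fingers":0.5},{"x":1,"y":-2.6,"z":215,"wx":0,"wy":0,"wz":4.7,"fingers":0.5},{"x":1,"y":-2.6,"z":220,"wx":0,"wy":0,"wz":4.7,"fingers":0.5},{"x":1,"y":-2.6,"z":220,"wx":0,"wy":0,"wz":4.7,"fingers":0.5}]'; python3 -c "
from h import *
go([562.2,-38.1,28],-7.4)"
```

```text
time_s: 17.6
tcp_pos: [561.2, -37.6, 27.0]
tool_rot: [[0.13, 0.992, -0.004], [0.992, -0.13, 0.0], [-0.0, -0.004, -1.0]]
contact_force: [0.7, 0.5, -0.3]
width: 0.751
finger_force: 0.0
t 17.60 tcp [561.2 -37.6  27. ] shift [-0.4  1.  -1. ] turn [-0.26  0.02 -0.05] w 0.75 f [ 0.7  0.5 -0.3] j7 0.41
```

```bash
python3 -m crank '[{"x":0,"y":1,"z":-1,"wx":-0.3,"wy":0,"wz":0,"fingers":0.5},{"x":0,"y":1,"z":-1,"wx":-0.3,"wy":0,"wz":0,"fingers":0.2},{"x":0,"y":1,"z":-1,"wx":-0.3,"wy":0,"wz":0,"fingers":0.1},{"x":0,"y":1,"z":-1,"wx":-0.3,"wy":0,"wz":0,"fingers":-0.3},{"x":0,"y":1,"z":-1,"wx":-0.3,"wy":0,"wz":0,"fingers":-0.3},{"x":0,"y":1,"z":-1,"wx":-0.3,"wy":0,"wz":0,"fingers":-0.3}]' 40; python3 -c "
from h import *
go([562.2,-38.1,28],-7.4)"
```

```text
time_s: 18.2
tcp_pos: [562.8, -37.6, 28.7]
tool_rot: [[0.13, 0.992, 0.003], [0.992, -0.13, -0.0], [0.0, 0.003, -1.0]]
contact_force: [1.1, 0.3, 6.3]
width: 0.564
finger_force: 41.9
t 18.20 tcp [562.8 -37.6  28.7] shift [-0.6 -0.6  0.7] turn [ 0.15 -0.   -0.05] w 0.56 f [1.1 0.3 6.3] j7 0.41
```

Gripped at 48 mm width. Lift it out and carry it over to the track.

```bash
python3 -m crank '[{"x":0,"y":0,"z":-6,"wx":0,"wy":0,"wz":0,"fingers":-0.3},{"x":0,"y":0,"z":-20,"wx":0,"wy":0,"wz":0,"fingers":-0.3},{"x":0,"y":0,"z":-50,"wx":0,"wy":0,"wz":0,"fingers":-0.3},{"x":0,"y":0,"z":-90,"wx":0,"wy":0,"wz":0,"fingers":-0.3},{"x":0,"y":0,"z":-130,"wx":0,"wy":0,"wz":0,"fingers":-0.3},{"x":0,"y":0,"z":-165,"wx":0,"wy":0,"wz":0,"fingers":-0.3},{"x":0,"y":0,"z":-180,"wx":0,"wy":0,"wz":0,"fingers":-0.3}]'; python3 -c "
from h import *
go([440,305,200],90)"
```

```text
time_s: 18.9
tcp_pos: [562.5, -37.9, 211.3]
tool_rot: [[0.13, 0.991, 0.004], [0.991, -0.13, 0.0], [0.001, 0.004, -1.0]]
contact_force: [-0.0, 0.3, -1.5]
width: 0.559
finger_force: 41.9
t 18.90 tcp [562.5 -37.9 211.3] shift [ 324.  -166.2   10.9] turn [  0.23   0.17 -97.48] w 0.56 f [-0.   0.3 -1.5] j7 0.22
```

```bash
python3 -m crank '[{"x":16,"y":-8,"z":0,"wx":0,"wy":0,"wz":-4,"fingers":-0.3},{"x":46,"y":-24,"z":0,"wx":0,"wy":0,"wz":-12,"fingers":-0.3},{"x":80,"y":-41,"z":0,"wx":0,"wy":0,"wz":-20,"fingers":-0.3},{"x":115,"y":-59,"z":0,"wx":0,"wy":0,"wz":-28,"fingers":-0.3},{"x":150,"y":-77,"z":2,"wx":0,"wy":0,"wz":-36,"fingers":-0.3},{"x":185,"y":-95,"z":4,"wx":0,"wy":0,"wz":-44,"fingers":-0.3},{"x":220,"y":-113,"z":6,"wx":0,"wy":0,"wz":-52,"fingers":-0.3},{"x":255,"y":-131,"z":8,"wx":0,"wy":0,"wz":-60,"fingers":-0.3},{"x":285,"y":-146,"z":10,"wx":0,"wy":0,"wz":-68,"fingers":-0.3},{"x":310,"y":-159,"z":11,"wx":0,"wy":0,"wz":-76,"fingers":-0.3}]'; python3 -c "
from h import *
go([440,305,200],90)"
```

```text
time_s: 19.9
tcp_pos: [440.5, 292.7, 194.3]
tool_rot: [[-0.935, 0.355, -0.004], [0.355, 0.935, -0.002], [0.003, -0.004, -1.0]]
contact_force: [0.1, 0.5, -1.5]
width: 0.567
finger_force: 41.8
t 19.90 tcp [440.5 292.7 194.3] shift [ 4.8 11.3 -5.7] turn [ -0.18  -0.2  -20.78] w 0.57 f [ 0.1  0.5 -1.5] j7 0.71
```

```bash
python3 -m crank '[{"x":5,"y":11,"z":-6,"wx":0,"wy":0,"wz":-8,"fingers":-0.3},{"x":5,"y":11,"z":-6,"wx":0,"wy":0,"wz":-16,"fingers":-0.3},{"x":5,"y":11,"z":-6,"wx":-0.2,"wy":-0.2,"wz":-20.5,"fingers":-0.3},{"x":5,"y":11,"z":-6,"wx":-0.2,"wy":-0.2,"wz":-20.5,"fingers":-0.3},{"x":5,"y":11,"z":-6,"wx":-0.2,"wy":-0.2,"wz":-20.5,"fingers":-0.3}]'
python3 - <<'E'
from h import *
im,c=snap('wrist','trk')
go([440,305,200],90)
for y in(285,288.5,305,321.5): print(y,pix(c,[[375,y,22],[440,y,22]]).round(1).tolist())
g=cv2.GaussianBlur(im,(3,5),0).astype(int)
for v in(135,150,165,180,195,210):
    print(v,"S "," ".join("%d"%x for x in g[v,280:360:1].sum(1)))
E
```

```text
time_s: 20.4
tcp_pos: [442.1, 302.5, 201.2]
tool_rot: [[-1.0, 0.017, 0.002], [0.017, 1.0, 0.001], [-0.002, 0.001, -1.0]]
contact_force: [-0.6, -0.6, -1.7]
width: 0.563
finger_force: 41.8
t 20.45 tcp [442.5 302.4 201.5] shift [2.5 2.5 1.5] turn [ 0.06  0.13 -0.97] w 0.57 f [-0.2  0.1 -1.6] j7 1.01
285 [[299.7, 137.9], [302.2, 215.1]]
288.5 [[304.0, 137.8], [306.3, 215.0]]
305 [[324.2, 137.5], [325.3, 214.7]]
321.5 [[344.5, 137.2], [344.3, 214.4]]
135 S  543 544 540 513 473 442 373 264 212 214 218 215 175 114 88 87 87 88 87 81 79 77 87 126 191 235 244 241 238 230 229 224 175 110 84 79 74 77 82 84 81 78 76 74 75 80 86 86 82 81 84 87 83 79 82 85 94 109 116 115 117 121 117 116 121 115 146 259 337 316 316 366 398 403 387 321 214 133 110 114
150 S  519 520 520 519 517 520 518 505 470 386 281 234 230 229 227 227 225 218 207 195 188 189 193 199 212 232 242 240 240 238 231 226 222 203 180 172 177 189 196 199 197 197 204 211 211 209 201 191 181 174 174 182 196 211 224 229 227 223 216 213 213 212 212 218 231 232 227 268 321 309 296 346 389 396 390 355 298 257 239 227
165 S  530 532 531 530 530 5
[... 500 characters left out ...]
 93 91 90 97 102 102 97 95 92 90 94 98 98 121 184 224 227 261 331 379 374 313 213 143 122 121
195 S  261 261 264 266 263 261 264 264 263 261 253 244 238 238 236 213 155 97 78 77 74 76 77 75 74 83 122 188 232 239 233 231 228 225 205 152 99 81 82 81 80 78 78 80 79 79 78 77 76 76 74 75 75 73 72 73 76 78 77 72 70 72 77 79 73 70 72 94 155 208 219 220 230 235 236 222 171 108 79 78
210 S  509 495 480 474 475 475 475 475 475 473 472 469 456 441 431 415 370 295 219 173 158 150 148 152 153 155 161 181 214 234 237 234 231 228 225 205 173 155 155 157 154 142 130 119 114 117 121 119 117 116 111 104 103 103 98 95 95 97 107 119 128 127 124 128 130 127 126 144 211 302 341 337 349 373 382 359 283 188 135 118
```

Run:
```python
from h import *
im=cv2.imread('pics/trk.png');c=imaging.calibration('wrist');g=cv2.GaussianBlur(im,(1,3),0).astype(float).sum(2)
P=[]
def cross(p,th,up):
    for i in range(len(p)-1):
        if (p[i]<th<=p[i+1]) if up else (p[i]>=th>p[i+1]): return i+(p[i]-th)/(p[i]-p[i+1])
for v in range(132,222,2):
    r=g[v]
    if r[320:342].max()>150: continue   # only rows where sleepers/gaps are dark between the rails
    l=cross(r[296:312],165,True);ri=cross(r[350:364],180,False);a=cross(r[308:322],160,False);b=cross(r[338:354],150,True)
    if None in(l,ri,a,b):continue
    P.append((v,296+l,350+ri,308+a,338+b))
P=np.array(P);print(P.round(1).tolist())
for n,m in(("outer",(P[:,1]+P[:,2])/2),("inner",(P[:,3]+P[:,4])/2)):
    w=on(c,np.c_[m,P[:,0]],20);k=np.polyfit(w[:,0],w[:,1],1);print(n,"y at x=440: %.2f yaw %.2f resid %.2f"%(np.polyval(k,440),np.degrees(np.arctan(k[0])),np.std(w[:,1]-np.polyval(k,w[:,0]))))
s=telemetry.state();print(s['tcp_pos'],np.degrees(np.arctan2(s['tool_rot'][1,1],s['tool_rot'][0,1])))
```

```text
[[134.0, 303.5, 356.2, 312.3, 346.3], [136.0, 303.6, 356.2, 312.3, 346.3], [138.0, 303.7, 356.2, 312.4, 346.3], [140.0, 303.8, 356.5, 312.4, 346.3], [154.0, 304.5, 356.3, 313.3, 346.6], [156.0, 304.6, 356.3, 313.2, 346.7], [158.0, 304.7, 356.5, 313.3, 347.2], [160.0, 304.8, 356.7, 313.3, 347.2], [174.0, 305.5, 356.6, 313.9, 347.2], [176.0, 305.8, 356.6, 314.1, 347.5], [178.0, 305.8, 356.6, 314.2, 347.5], [180.0, 305.9, 356.2, 314.2, 347.6], [192.0, 305.9, 356.1, 315.0, 347.6], [194.0, 306.6, 356.0, 315.0, 347.8], [196.0, 306.7, 356.0, 314.9, 347.9], [198.0, 306.8, 356.0, 315.2, 347.9], [200.0, 306.8, 356.9, 315.3, 345.1], [212.0, 307.5, 357.1, 315.5, 347.4], [214.0, 307.6, 357.2, 315.6, 347.4], [216.0, 307.6, 357.1, 315.8, 347.5]]
outer y at x=440: 311.00 yaw 1.09 resid 0.17
inner y at x=440: 310.61 yaw 1.08 resid 0.26
[442.45370776 302.44485748 201.52588557] 89.03353158042863
```

Run:
```python
from h import *
im=cv2.imread('pics/top0.png');c=imaging.calibration('top');g=im.astype(float).sum(2)
print(pix(c,[[440,310.8,22],[440,328.8,22],[440,292.8,22],[400,310,22]]).round(1).tolist())
for v in range(245,272,3): print(v,g[v,160:200].astype(int).tolist())
# same track through scene camera
```

```text
[[177.1, 246.8], [170.5, 246.8], [183.7, 246.9], [176.7, 261.7]]
245 [461, 461, 461, 460, 456, 435, 388, 327, 269, 264, 344, 353, 345, 300, 248, 249, 247, 248, 247, 252, 259, 254, 249, 290, 364, 272, 257, 263, 250, 271, 329, 364, 200, 242, 413, 432, 429, 429, 427, 426]
248 [437, 445, 452, 456, 457, 432, 373, 315, 279, 286, 361, 329, 308, 290, 238, 250, 255, 245, 231, 225, 227, 238, 252, 289, 360, 281, 193, 213, 255, 273, 323, 339, 166, 274, 422, 435, 439, 435, 435, 432]
251 [437, 439, 437, 435, 440, 423, 379, 334, 304, 317, 395, 356, 315, 332, 292, 269, 261, 270, 270, 264, 253, 253, 261, 340, 374, 281, 206, 239, 239, 262, 337, 370, 185, 306, 429, 442, 441, 441, 439, 440]
254 [451, 448, 450, 448, 446, 424, 369, 270, 170, 196, 356, 358, 275, 234, 155, 145, 151, 161, 164, 166, 176, 189, 204, 307, 332, 294, 191, 232, 249, 270, 361, 370, 195, 326, 455, 469, 470, 470, 469, 467]
257 [445, 442, 443, 442, 438, 408, 354, 333, 324, 327, 396, 352, 300, 301, 263, 283, 293, 291, 288, 296, 305, 313, 316, 356, 308, 211, 160, 269, 282, 270, 337, 289, 165, 331, 451, 464, 463, 466, 465, 464]
260 [437, 436, 437, 436, 434, 404, 324, 230, 178, 239, 379, 347, 224, 201, 165, 161, 158, 155, 153, 158, 159, 157, 188, 326, 318, 355, 225, 149, 138, 157, 324, 292, 190, 416, 451, 454, 452, 454, 453, 455]
263 [445, 448, 446, 445, 442, 410, 338, 294, 297, 320, 371, 318, 253, 298, 306, 308, 310, 302, 301, 303, 304, 273, 281, 370, 298, 346, 258, 257, 276, 311, 341, 277, 183, 424, 458, 456, 456, 459, 460, 461]
266 [450, 450, 449, 450, 437, 393, 285, 174, 145, 195, 301, 306, 203, 164, 165, 166, 170, 164, 161, 160, 164, 164, 189, 330, 267, 340, 241, 170, 164, 206, 336, 263, 175, 403, 434, 437, 440, 439, 441, 443]
269 [464, 464, 464, 463, 458, 433, 393, 369, 365, 389, 395, 291, 196, 311, 376, 368, 352, 337, 341, 348, 349, 359, 385, 454, 322, 352, 334, 310, 307, 316, 362, 250, 180, 423, 459, 459, 460, 463, 461, 461]
```

The top view independently agrees: predicted rail pixels 170.5 and 183.7, observed 170.3 and 183.9. So the track's centre line is at y=310.8 at x=440, yaw 1.1°.

```bash
python3 -c "
from h import *
go([438,310.8,60],91.1)"; python3 -m crank '[{"x":2,"y":4,"z":20,"wx":0,"wy":0,"wz":-2,"fingers":-0.3},{"x":4,"y":8.4,"z":55,"wx":0,"wy":0.1,"wz":-2,"fingers":-0.3},{"x":4,"y":8.4,"z":95,"wx":0,"wy":0.1,"wz":-2,"fingers":-0.3},{"x":4,"y":8.4,"z":122,"wx":0,"wy":0.1,"wz":-2,"fingers":-0.3},{"x":4,"y":8.4,"z":136,"wx":0,"wy":0.1,"wz":-2,"fingers":-0.3},{"x":4,"y":8.4,"z":140,"wx":0,"wy":0.1,"wz":-2,"fingers":-0.3},{"x":4,"y":8.4,"z":140,"wx":0,"wy":0.1,"wz":-2,"fingers":-0.3}]';python3 -c "
from h import *
go([438,310.8,50],91.1)"
```

```text
t 20.45 tcp [442.5 302.4 201.5] shift [  4.9   8.1 141.5] turn [ 0.06  0.13 -2.07] w 0.57 f [-0.2  0.1 -1.6] j7 1.01
time_s: 21.15
tcp_pos: [440.5, 311.4, 62.7]
tool_rot: [[-1.0, -0.018, 0.003], [-0.018, 1.0, 0.002], [-0.003, 0.002, -1.0]]
contact_force: [0.1, 0.0, -1.8]
width: 0.565
finger_force: 41.7
t 21.15 tcp [440.5 311.4  62.7] shift [ 2.5 -0.6 12.7] turn [ 0.13  0.15 -0.07] w 0.56 f [ 0.1  0.  -1.8] j7 1.11
```

```bash
python3 -m crank '[{"x":2,"y":-0.6,"z":5,"wx":0.1,"wy":0.1,"wz":0,"fingers":-0.3},{"x":2,"y":-0.6,"z":10,"wx":0.1,"wy":0.1,"wz":0,"fingers":-0.3},{"x":2,"y":-0.6,"z":13,"wx":0.1,"wy":0.1,"wz":0,"fingers":-0.3},{"x":2,"y":-0.6,"z":14,"wx":0.1,"wy":0.1,"wz":0,"fingers":-0.3},{"x":2,"y":-0.6,"z":14,"wx":0.1,"wy":0.1,"wz":0,"fingers":-0.3}]';python3 -c "
from h import *
go([438,310.8,44.2],91.1)"
```

```text
time_s: 21.65
tcp_pos: [438.3, 310.7, 48.6]
tool_rot: [[-1.0, -0.018, 0.001], [-0.018, 1.0, 0.001], [-0.001, 0.001, -1.0]]
contact_force: [-0.1, -0.5, -2.1]
width: 0.564
finger_force: 41.8
t 21.65 tcp [438.3 310.7  48.6] shift [0.3 0.1 4.4] turn [ 0.03  0.04 -0.05] w 0.56 f [-0.1 -0.5 -2.1] j7 1.12
```

```bash
python3 -m crank '[{"x":0,"y":0,"z":1,"wx":0,"wy":0,"wz":0,"fingers":-0.3},{"x":0,"y":0,"z":2,"wx":0,"wy":0,"wz":0,"fingers":-0.3},{"x":0,"y":0,"z":3,"wx":0,"wy":0,"wz":0,"fingers":-0.3},{"x":0,"y":0,"z":3.8,"wx":0,"wy":0,"wz":0,"fingers":-0.3},{"x":0,"y":0,"z":3.8,"wx":0,"wy":0,"wz":0,"fingers":-0.3}]';python3 -m crank '[{"x":0,"y":0,"z":0.8,"wx":0,"wy":0,"wz":0,"fingers":-0.3},{"x":0,"y":0,"z":0.8,"wx":0,"wy":0,"wz":0,"fingers":-0.3}]'
```

```text
time_s: 22.15
tcp_pos: [438.3, 310.7, 44.9]
tool_rot: [[-1.0, -0.018, 0.001], [-0.018, 1.0, 0.001], [-0.001, 0.001, -1.0]]
contact_force: [0.3, -0.8, 2.0]
width: 0.561
finger_force: 42.2
time_s: 22.35
tcp_pos: [438.4, 310.8, 44.8]
tool_rot: [[-1.0, -0.018, 0.0], [-0.018, 1.0, 0.001], [-0.0, 0.001, -1.0]]
contact_force: [-2.7, -1.6, 8.5]
width: 0.562
finger_force: 43.1
```

```bash
python3 -m crank '[{"x":0,"y":0,"z":0,"wx":0,"wy":0,"wz":0,"fingers":0.2},{"x":0,"y":0,"z":0,"wx":0,"wy":0,"wz":0,"fingers":0.4},{"x":0,"y":0,"z":0,"wx":0,"wy":0,"wz":0,"fingers":0.5},{"x":0,"y":0,"z":0,"wx":0,"wy":0,"wz":0,"fingers":0.5},{"x":0,"y":0,"z":-10,"wx":0,"wy":0,"wz":0,"fingers":0.5},{"x":0,"y":0,"z":-40,"wx":0,"wy":0,"wz":0,"fingers":0.5},{"x":0,"y":0,"z":-85,"wx":0,"wy":0,"wz":0,"fingers":0.5},{"x":0,"y":0,"z":-130,"wx":0,"wy":0,"wz":0,"fingers":0.5},{"x":0,"y":0,"z":-155,"wx":0,"wy":0,"wz":0,"fingers":0.5},{"x":0,"y":0,"z":-155,"wx":0,"wy":0,"wz":0,"fingers":0.5}]';python3 - <<'E'
from h import *
im,c=snap('wrist','bt')
g=cv2.GaussianBlur(im,(3,3),0).astype(int).sum(2)
e=[pix(c,[[x,310.8+1.1/57.3*(x-440)+d,45.5] for x in(438-32,438+32)]).round(1).tolist() for d in(-24.5,24.5)];print("expected frame tops",e)
u0,v0=pix(c,[[438,310.8,45.5]])[0].astype(int);print(u0,v0)
for r in range(v0-50,v0+46,5): print(r," ".join("%3d"%x for x in g[r,u0-48:u0+50:3]))
E
```

```text
time_s: 23.35
tcp_pos: [440.2, 312.1, 203.7]
tool_rot: [[-1.0, -0.018, 0.007], [-0.018, 1.0, 0.007], [-0.007, 0.007, -1.0]]
contact_force: [-0.5, -0.1, 0.5]
width: 0.747
finger_force: 0.0
expected frame tops [[[288.3, 180.2], [290.6, 256.4]], [[350.8, 181.3], [349.0, 257.3]]]
319 220
170 472 471 461 348 383 393 373 307 461 300 195 191 184 149 179 177 164 163 156 164 192 180 201 201 210 223 252 243 253 252 240 217 212
175 467 454 452 422 308 153 153 131 184 385 194  82  67  60  64  73  69  55  69  59  59  69 170 199 204  83  83  94 145 179 191 211 210
180 384 233 234 243 308 159 116  56 156 189 184  73  64  60  61  64  61  65  66  66  57  62 159 185 183  62  60  60 102 163 200 214 215
185 392 239 236 181 169 249 214 155 280 198 166  79 197 212 205 205 186 171 177 188 166  70 154 190 193  90  98 188 182 184 204 219 224
190 394 242 243 201 191 170 192 185 252 216 180  81 189 189 183 185 188 190 195 185 181  77 178 218 224  99  99 148 158 168 211 225 223
195 379 231 231 211 205  71  81  99 214 216 178  87 195 198 198 193 195 194 195 196 195  86 178 219 221 105  79  69 132 184 207 217 217
[... 1204 characters left out ...]
 438 441 518 517 518
245 525 520 499 497 453 402 174 222 491 533 513 194 233 240 205 224 205 204 234 242 228 120 292 291 269 121 196 207 421 462 517 521 521
250 518 518 519 513 465 370 178 227 306 420 420 180 168 187 183 189 189 185 186 188 177 149 391 389 221 122 166 185 405 485 503 504 500
255 520 523 520 521 458 431 388 242 381 562 539 432 406 440 441 430 446 437 445 450 440 413 491 546 512 167 336 406 443 474 497 497 499
260 514 513 513 514 424 418 395 378 396 552 535 455 414 371 344 342 322 297 335 394 345 344 501 553 502 401 399 391 381 446 505 506 507
265 524 524 523 522 443 390 183 181 183 492 536 462 186 186 188 182 183 187 188 184 192 174 494 548 427 186 191 210 404 469 503 504 501
```

The bogie's frames are at u≈292 and 346, parallel to the rails and centred at 319 (expected 319.5). The set-down height was right too, so it is railed. Back to lid 2's bar.

```bash
python3 -c "
from h import *
go([680,-44.5,265],-2.9)"
```

```text
t 23.40 tcp [439.  311.4 201.4] shift [-234.7 -360.   -64.1] turn [ 3.700e-01 -1.000e-02  9.395e+01] w 0.75 f [-0.5 -0.4 -0.5] j7 1.03
```

```bash
python3 -m crank '[{"x":-10,"y":-15,"z":-30,"wx":0,"wy":0,"wz":8,"fingers":0.2},{"x":-30,"y":-45,"z":-60,"wx":0,"wy":0,"wz":16,"fingers":0},{"x":-56,"y":-86,"z":-64,"wx":0,"wy":0,"wz":24,"fingers":-0.2},{"x":-83,"y":-127,"z":-64,"wx":0,"wy":0,"wz":32,"fingers":-0.5},{"x":-110,"y":-168,"z":-64,"wx":0,"wy":0,"wz":40,"fingers":-0.5},{"x":-137,"y":-209,"z":-64,"wx":0,"wy":0,"wz":48,"fingers":-0.5},{"x":-163,"y":-250,"z":-64,"wx":0,"wy":0,"wz":56,"fingers":-0.5},{"x":-190,"y":-290,"z":-64,"wx":0,"wy":0,"wz":64,"fingers":-0.5},{"x":-213,"y":-327,"z":-64,"wx":0,"wy":0,"wz":72,"fingers":-0.5},{"x":-235,"y":-360,"z":-64,"wx":0,"wy":0,"wz":80,"fingers":-0.5}]'; python3 -c "
from h import *
go([680.2,-44.5,265],-2.9)"
```

```text
time_s: 24.4
tcp_pos: [679.7, -47.4, 261.2]
tool_rot: [[-0.185, 0.983, -0.002], [0.983, 0.185, -0.0], [0.0, -0.002, -1.0]]
contact_force: [0.3, 0.1, -0.0]
width: 0.254
finger_force: 0.0
t 24.40 tcp [679.7 -47.4 261.2] shift [ 2.7  1.  -3.8] turn [-0.12  0.   13.54] w 0.25 f [ 0.3  0.1 -0. ] j7 0.52
```

```bash
python3 -m crank '[{"x":2.5,"y":1,"z":-4,"wx":0,"wy":0,"wz":8,"fingers":-0.5},{"x":2.5,"y":1,"z":-4,"wx":0,"wy":0,"wz":13.5,"fingers":-0.5},{"x":2.5,"y":1,"z":-4,"wx":0,"wy":0,"wz":13.5,"fingers":-0.5},{"x":2.5,"y":1,"z":-4,"wx":0,"wy":0,"wz":13.5,"fingers":-0.5}]'
python3 - <<'E'
from h import *
im,c=snap('wrist','bar3')
go([680.2,-44.5,184],-2.9)
cy=np.array([.0506,.9987,0]);b=np.array([680.2,-44.5,175])
p=pix(c,[b,b+25*cy,b-25*cy]);print(p.round(1).tolist())
g=cv2.GaussianBlur(im,(3,3),0).astype(int).sum(2)
u,v=p[0].astype(int)
for r in range(int(p[1,1])-12,int(p[2,1])+16,8): print(r,u-30," ".join("%3d"%x for x in g[r,u-30:u+31:2]))
E
```

```text
time_s: 24.8
tcp_pos: [679.6, -42.1, 265.6]
tool_rot: [[0.04, 0.999, -0.002], [0.999, -0.04, 0.0], [0.0, -0.002, -1.0]]
contact_force: [0.2, 0.8, -0.2]
width: 0.253
finger_force: 0.0
t 24.85 tcp [679.7 -42.  266. ] shift [-2.5  0.7 82. ] turn [-0.06 -0.03  0.59] w 0.25 f [-0.7 -0.4  0.2] j7 0.31
[[324.2, 255.2], [324.8, 217.1], [323.8, 290.7]]
205 294 308 307 301 288 279 271 269 281 300 300 290 389 538 592 583 571 569 572 560 560 553 555 569 582 595 627 625 606 408  98  75
213 294 590 604 598 588 573 562 561 571 593 598 591 584 588 591 588 576 568 559 554 555 553 551 564 577 587 588 585 468 235 113 173
221 294 191 189 187 186 185 183 184 199 200 192 184 197 253 263 260 255 233 219 402 551 553 549 565 580 587 587 558 305 172 197 238
229 294 274 275 275 272 273 269 268 269 272 275 268 208 190 194 198 193 187 197 452 609 617 630 629 628 608 349 226 173 217 254 280
237 294 592 604 608 602 584 569 562 561 579 598 571 267 178 188 194 189 182 177 449 607 613 627 634 624 456 213 218 272 302 311 317
245 294 585 602 605 601 590 573 563 559 575 595 585 274 176 190 194 191 186 199 488 607 613 62
[... 261 characters left out ...]
 626 636 636 641 643 638 635 574 219 129
269 294 569 588 606 607 596 583 569 562 587 629 612 246 181 192 192 189 177 240 576 607 625 639 641 636 643 645 638 634 570 206 125
277 294 619 631 651 656 650 639 626 616 613 628 611 247 176 193 194 190 179 264 580 607 626 643 644 641 644 646 640 636 594 235 120
285 294 143 141 140 142 143 147 144 143 141 140 141 150 176 188 196 189 177 276 582 606 622 642 645 639 643 644 639 634 591 223 124
293 294  64  68 262 359 408 449 450 451 450 453 449 450 450 450 448 419 394 505 606 605 617 640 645 642 643 643 455  73  61 167 194
301 294  41  47 429 653 656 648 633 622 621 636 642 651 651 639 628 621 615 608 610 606 612 638 646 643 643 645 425  64  38  96 191
```

```bash
python3 -m crank '[{"x":-2.3,"y":-0.3,"z":35,"wx":0,"wy":0,"wz":0.6,"fingers":-0.5},{"x":-2.3,"y":-0.3,"z":60,"wx":0,"wy":0,"wz":0.6,"fingers":-0.5},{"x":-2.3,"y":-0.3,"z":75,"wx":0,"wy":0,"wz":0.6,"fingers":-0.5},{"x":-2.3,"y":-0.3,"z":82,"wx":0,"wy":0,"wz":0.6,"fingers":-0.5},{"x":-2.3,"y":-0.3,"z":82,"wx":0,"wy":0,"wz":0.6,"fingers":-0.5},{"x":-2.3,"y":-0.3,"z":82,"wx":0,"wy":0,"wz":0.6,"fingers":-1},{"x":-2.3,"y":-0.3,"z":82,"wx":0,"wy":0,"wz":0.6,"fingers":-1},{"x":-2.3,"y":-0.3,"z":82,"wx":0,"wy":0,"wz":0.6,"fingers":-1}]' 25; python3 -c "
from h import *
go([679.4,-44.5,184],-2.9)"
```

```text
time_s: 25.65
tcp_pos: [680.4, -44.8, 186.0]
tool_rot: [[0.053, 0.999, 0.002], [0.999, -0.053, 0.0], [0.001, 0.002, -1.0]]
contact_force: [0.3, 0.1, 1.1]
width: 0.095
finger_force: 26.0
t 25.65 tcp [680.4 -44.8 186. ] shift [ 0.2 -1.   2. ] turn [ 0.14 -0.04 -0.14] w 0.10 f [0.3 0.1 1.1] j7 0.35
```

```bash
python3 -m crank '[{"x":0,"y":-13,"z":-3.1,"wx":0,"wy":0,"wz":0,"fingers":-1},{"x":0,"y":-32,"z":-5.5,"wx":0,"wy":0,"wz":0,"fingers":-1},{"x":0,"y":-51,"z":-5,"wx":0,"wy":0,"wz":0,"fingers":-1},{"x":0,"y":-69.6,"z":-1.7,"wx":0,"wy":0,"wz":0,"fingers":-1},{"x":0,"y":-87.6,"z":4.3,"wx":0,"wy":0,"wz":0,"fingers":-1},{"x":0,"y":-104.5,"z":13,"wx":0,"wy":0,"wz":0,"fingers":-1},{"x":0,"y":-104.5,"z":13,"wx":0,"wy":0,"wz":0,"fingers":-1}]'; python3 -m crank '[{"x":0,"y":-15.4,"z":11,"wx":0,"wy":0,"wz":0,"fingers":-1},{"x":0,"y":-29,"z":24.3,"wx":0,"wy":0,"wz":0,"fingers":-1},{"x":0,"y":-40.4,"z":39.5,"wx":0,"wy":0,"wz":0,"fingers":-1},{"x":0,"y":-49.4,"z":56.1,"wx":0,"wy":0,"wz":0,"fingers":-1},{"x":0,"y":-54,"z":67.9,"wx":0,"wy":0,"wz":0,"fingers":-1},{"x":0,"y":-55.8,"z":73,"wx":0,"wy":0,"wz":0,"fingers":-1},{"x":0,"y":-55.8,"z":74.5,"wx":0,"wy":0,"wz":0,"fingers":-1},{"x":0,"y":-55.8,"z":74.5,"wx":0,"wy":0,"wz":0,"fingers":-1}]'
```

```text
time_s: 26.35
tcp_pos: [573.7, -39.2, 171.9]
tool_rot: [[0.054, 0.999, -0.001], [0.999, -0.054, 0.001], [0.001, -0.001, -1.0]]
contact_force: [-3.2, -1.1, 3.0]
width: 0.087
finger_force: 26.3
time_s: 27.15
tcp_pos: [520.1, -36.3, 97.4]
tool_rot: [[0.053, 0.999, 0.0], [0.999, -0.053, 0.0], [0.0, 0.0, -1.0]]
contact_force: [-0.2, -0.3, 0.7]
width: 0.094
finger_force: 27.1
```

```bash
python3 -m crank '[{"x":0,"y":0,"z":1.5,"wx":0,"wy":0,"wz":0,"fingers":-1},{"x":0,"y":0,"z":3,"wx":0,"wy":0,"wz":0,"fingers":-1},{"x":0,"y":0,"z":3,"wx":0,"wy":0,"wz":0,"fingers":-1}]'
```

```text
time_s: 27.45
tcp_pos: [520.1, -36.3, 96.3]
tool_rot: [[0.054, 0.999, 0.001], [0.999, -0.054, 0.003], [0.003, 0.0, -1.0]]
contact_force: [-7.5, -0.7, 21.6]
width: 0.089
finger_force: 29.3
```

```bash
python3 -m crank '[{"x":0,"y":0,"z":1,"wx":0,"wy":0,"wz":0,"fingers":-0.2},{"x":0,"y":0,"z":1,"wx":0,"wy":0,"wz":0,"fingers":0},{"x":0,"y":0,"z":0,"wx":0,"wy":0,"wz":0,"fingers":0},{"x":0,"y":0,"z":0,"wx":0,"wy":0,"wz":0,"fingers":0},{"x":0,"y":0,"z":-15,"wx":0,"wy":0,"wz":0,"fingers":0},{"x":0,"y":0,"z":-50,"wx":0,"wy":0,"wz":0,"fingers":0},{"x":0,"y":0,"z":-95,"wx":0,"wy":0,"wz":0,"fingers":0},{"x":0,"y":0,"z":-140,"wx":0,"wy":0,"wz":0,"fingers":0},{"x":0,"y":0,"z":-170,"wx":0,"wy":0,"wz":0,"fingers":0},{"x":0,"y":0,"z":-170,"wx":0,"wy":0,"wz":0,"fingers":0}]'
python3 - <<'E'
from h import *
im,c=snap('wrist','end');s=telemetry.state();print(s['tcp_pos'],s['contact_force'])
u,v=pix(c,[[519.7,-38.1,88]])[0].astype(int);g=cv2.GaussianBlur(im,(3,3),0).astype(int).sum(2)
print(u,v);print(g[v+8,u-16:u+17].tolist())
b3=pix(c,[[519.7+86*.0506,48-.2,88]])[0];print(b3)
t,ct=snap('top','topend');t0=cv2.imread('pics/top0.png')
d=np.abs(t.astype(int)-t0).sum(2)
print("bogie top px",pix(ct,[[438,310.8,40]]),"stack",pix(ct,[[503,-307,100]]),"case",pix(ct,[[519.7,-38,88]]))
s2,cs=snap('scene','scend')
wrect(s2,(0,0,60),(179,75,255),100,cs,(180,170,245,300))
E
```

```text
time_s: 28.45
tcp_pos: [522.1, -36.8, 269.2]
tool_rot: [[0.054, 0.999, 0.009], [0.999, -0.054, 0.003], [0.003, 0.009, -1.0]]
contact_force: [-0.6, 0.1, -0.8]
width: 0.498
finger_force: 0.0
[520.76790663 -36.22943936 266.86039354] [-0.74707676 -0.12178821 -0.18294909]
318 217
[403, 376, 342, 342, 376, 403, 412, 409, 407, 393, 327, 231, 174, 166, 174, 179, 179, 175, 170, 167, 213, 313, 390, 408, 408, 412, 413, 411, 408, 407, 408, 410, 411]
[317.45709365 114.78479834]
bogie top px [[174.8879914  246.92084526]] stack [[412.833856   221.65853394]] case [[306.22349825 214.69744562]]
px bbox (180, 170, 65, 130) centre 504.6 -301.8 size 378.1 165.7 long axis 11.68
```

```bash
python3 -m crank '[{"x":0,"y":0,"z":0,"wx":0,"wy":0,"wz":0,"fingers":0},{"x":0,"y":0,"z":0,"wx":0,"wy":0,"wz":0,"fingers":0}]' >/dev/null; python3 -c "
from cell import close_job
print(close_job())"
```

```text
the job is handed in; nothing more can be done
None
```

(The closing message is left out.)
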